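# Put the drained dip baskets away in the drying cupboard

### The job

First clear the white lidded jars (one or two) from in front of the drying cupboard's door and stand them upright in the shallow steel tray. Then swing the cupboard door wide open by its handle, lift every cupped dip basket off the draining rack's pegs and stand it upright in the tray on the inside of the door, and once all are in, close the door fully. Leave the flat paddle hanging, leave the other things where they are, and at the end the jars must still stand in the shallow tray.

Things in the scene. Friction and masses are not known exactly. Their poses are not given: they have to be found in the camera images.
- cupboard_door (a joint): door of the low white drying cupboard: 0 shut, grows as the door swings out, limit 1.8 rad, may start slightly ajar. Upright hinge on the door's left edge (seen from the robot); light friction, stays where it is left
- door_hinge (a point): point on the hinge axis at worktop height; turns with the door: -y runs along the door from hinge to free edge (278 mm), -x out of its outer face (12 mm in front of this point), +x to its inner side. Opening turns it clockwise seen from above
- door_handle (a point): top end of the door's steel handle: upright round bar 14 mm across, 90 to 185 mm above the worktop, axis 45 mm in front of the door's outer face, 235 mm from the hinge along the door, 57 mm in front of the hinge axis; two stubs join it to the door at 100 and 128 mm, above them it is free all round. Axes as door_hinge
- door_tray (a point): centre of the floor of the steel tray fixed inside the door (swings out with it); floor 22 mm above the worktop, inside 220 mm along y, 85 mm along x, walls rise 30 mm above the floor; the door is on its -x side. Three baskets stand in it in a row along y, 72 mm apart. Reached from above with the door wide open (over 1.2 rad). Axes as door_hinge
- basket1: steel dip basket: round cup 54 mm wide, 45 high; rigid wire bail 51 mm wide peaks 105 mm above the base and carries an upright black round grip, 16 mm across, 115 to 160 mm above the base; 0.12 to 0.21 kg. Origin: centre of underside; z up, y along bail. Hangs by the bail's peak on a peg, underside 70 mm above the worktop, free to sway. May be absent (None)
- basket2: steel dip basket: round cup 54 mm wide, 45 high; rigid wire bail 51 mm wide peaks 105 mm above the base and carries an upright black round grip, 16 mm across, 115 to 160 mm above the base; 0.12 to 0.21 kg. Origin: centre of underside; z up, y along bail. Hangs by the bail's peak on a peg, underside 70 mm above the worktop, free to sway. May be absent (None)
- basket3: steel dip basket: round cup 54 mm wide, 45 high; rigid wire bail 51 mm wide peaks 105 mm above the base and carries an upright black round grip, 16 mm across, 115 to 160 mm above the base; 0.12 to 0.21 kg. Origin: centre of underside; z up, y along bail. Hangs by the bail's peak on a peg, underside 70 mm above the worktop, free to sway. May be absent (None)
- paddle: flat steel stirring paddle, 56 mm wide, 60 high and 5 mm thick blade, same bail and black grip as the baskets but no cup; hangs on one of the four pegs. Origin: middle of its lower edge. Not part of the job: leave it hanging
- cupboard: low white fixed drying cupboard, 300 mm wide, 160 deep, 200 high; its door covers the front, 14 to 186 mm above the worktop. Origin: on the worktop, middle of the front edge; x into the cupboard
- rack: fixed draining rack: four pegs at y = -128, -43, 43, 128 mm pointing along its -x to the robot; hanging points at x = 0, 165 mm high; upturned tips 18 mm further out and 16 mm higher; cross bar at x = 45, 172 high, posts at y = -180, 180. To unhook, raise a basket 25 to 35 mm, then draw it 70 mm or more along -x. Origin: on the worktop under the middle of the hanging points
- jar1: white lidded jar, 56 mm across, 62 mm high, 0.16 to 0.29 kg, standing in front of the cupboard in or near the door's path. Origin: centre of its underside, z up. May be absent (None)
- jar2: white lidded jar, 56 mm across, 62 mm high, 0.16 to 0.29 kg, standing in front of the cupboard in or near the door's path. Origin: centre of its underside, z up. May be absent (None)
- tray: fixed shallow steel tray in front of the rack, 110 mm along x, 210 mm along y, rim 14 mm high, walls and floor 3 mm thick; two jars stand in it side by side along y, 100 mm apart. Origin: centre of its underside
- amber_a: tall amber bottle, 68 mm wide, 150 high; bystander, leave alone. Origin: centre of its underside
- amber_b: amber bottle, 56 mm wide, 120 high; bystander, leave alone. Origin: centre of its underside
- amber_c: amber bottle, 60 mm wide, 130 high; bystander, leave alone. Origin: centre of its underside
- pot: low wide amber ointment pot with a black lid, 56 mm wide, 40 high; bystander, leave alone. Origin: centre of its underside
- mortar: white ceramic mortar bowl, 100 mm wide, 60 high; bystander, leave alone. Origin: centre of its underside
- beaker: open steel beaker, 70 mm wide, 90 high; bystander, leave alone. Origin: centre of its underside

How it is judged (in metres and radians):
On the way, in this order (a step that is already met when the one before it is completed fails the run):
1. every jar stands released in the shallow tray (x of jar1 in the frame of tray between -0.04 and 0.04 m and y of jar1 in the frame of tray between -0.09 and 0.09 m and z of each of jar1, jar2 in the frame of tray below 0.012 m and angle between each of jar1, jar2's own z axis and vertical below 0.15 rad and linear speed of each of jar1, jar2 below 0.05 m/s and contact force between each of jar1, jar2 and the fingers below 0.1 N and x of jar2 in the frame of tray between -0.04 and 0.04 m and y of jar2 in the frame of tray between -0.09 and 0.09 m), for 0.2 s.
2. the door is wide open (value of joint cupboard_door above 1.2 rad), for 0.2 s.
3. every basket stands upright, released, in the tray of the open door (value of joint cupboard_door above 0.8 rad and x of basket1 in the frame of door_tray between -0.035 and 0.035 m and y of basket1 in the frame of door_tray between -0.105 and 0.105 m and z of basket1 in the frame of door_tray between -0.01 and 0.012 m and angle between each of basket1, basket2, basket3's own z axis and vertical below 0.2 rad and linear speed of each of basket1, basket2, basket3 below 0.05 m/s and contact force between each of basket1, basket2, basket3 and the fingers below 0.1 N and x of basket2 in the frame of door_tray between -0.035 and 0.035 m and y of basket2 in the frame of door_tray between -0.105 and 0.105 m and z of basket2 in the frame of door_tray between -0.01 and 0.012 m and x of basket3 in the frame of door_tray between -0.035 and 0.035 m and y of basket3 in the frame of door_tray between -0.105 and 0.105 m and z of basket3 in the frame of door_tray between -0.01 and 0.012 m), for 0.2 s.
At the end, for the whole second after the job is handed in: door shut to within 0.06 rad, every basket upright (0.2 rad), at rest and released on the floor of the door's tray; every jar upright (0.15 rad), at rest and released on the shallow tray's floor, centre within 40 mm (x) and 90 mm (y) of the tray's (all of step 1 and value of joint cupboard_door below 0.06 rad and x of basket1 in the frame of door_tray between -0.035 and 0.035 m and y of basket1 in the frame of door_tray between -0.105 and 0.105 m and z of basket1 in the frame of door_tray between -0.01 and 0.012 m and angle between each of basket1, basket2, basket3's own z axis and vertical below 0.2 rad and linear speed of each of basket1, basket2, basket3 below 0.05 m/s and contact force between each of basket1, basket2, basket3 and the fingers below 0.1 N and x of basket2 in the frame of door_tray between -0.035 and 0.035 m and y of basket2 in the frame of door_tray between -0.105 and 0.105 m and z of basket2 in the frame of door_tray between -0.01 and 0.012 m and x of basket3 in the frame of door_tray between -0.035 and 0.035 m and y of basket3 in the frame of door_tray between -0.105 and 0.105 m and z of basket3 in the frame of door_tray between -0.01 and 0.012 m); the robot touches nothing.
It fails at once if another thing on the worktop is displaced by more than 30 mm or tipped (distance of any of amber_a, amber_b, amber_c, pot, mortar, beaker from where it was at the start of the episode above 0.03 m or angle between any of amber_a, amber_b, amber_c, pot, mortar, beaker's own z axis and vertical above 0.5 rad).
It fails at once if the paddle is taken off its peg (distance of paddle from where it was at the start of the episode above 0.05 m).
Of jar1, jar2 only 1 to 2 are there at a start; the rules pass over those that are not, and their reading is None.
Of basket1, basket2, basket3 only 2 to 3 are there at a start; the rules pass over those that are not, and their reading is None.
At some moment in a run one of jar1, jar2 may be knocked a few centimetres aside while the robot is not near it.
It also fails if it takes over 210 s, if anything falls off the work surface, if the arm or the gripper's body presses on something with over 40 N, if the wrist force passes 120 N, or if a joint passes its speed limit or range.

### The arm

A 6-joint arm with a two-finger parallel gripper is mounted at the origin on the work surface. World frame = base frame: x ahead of the robot, y to its left, z up, the work surface at z = 0. Lengths are in m, angles in degrees, forces in N, time in s.
With the tool pointing down it reaches from about 0.3 to 0.75 m from the base axis. Payload 8.5 kg.
Tool frame: the origin (TCP) lies on the centre line of the jaws, within the pads' length; the fingertips stand 17 mm ahead of it and the grasp point (between the pads) lies 2 mm behind it (env.tip_extent is the distance from the TCP to the fingertips, in m); z points along the fingers, y is the direction in which the jaws open and shut (so a half turn about z gives the same grasp; the last joint's range is limited). The gripper opens to 85 mm and grips with 20 to 120 N. Pads are 22 mm wide; open, the fingers measure 114 mm over their backs; the gripper's body (76 mm by 85 mm) begins 54 mm behind the grasp point. The pads swing forward as they close: fully open they stand 13 mm farther back than shut.
Start: joints at [61.06, 21.807, 74.336, -0, 83.858, -12.336], TCP at [0.157, 0.527, 0.248] pointing down, gripper open.
Joint ranges: [-178.18, 178.18], [-50.72, 133.34], [12.68, 142.11], [-81.47, 261.47], [9.98, 163.14], [-165.26, 165.26]. Speed limits (degrees/s): [136.94, 136.94, 180, 180, 180, 180].

### API

Orientations are given as a 3x3 rotation matrix whose columns are the frame's x, y, z axes.
In Python, from rig import telemetry, get_image, camera_params, close_job, env gives the robot as it stands.
- The arm moves only by the tool apply_moves, never from a script. Its argument "motion" is a list of rows, each an object of numbers: "tx", "ty", "tz": the shift along the tool's x, y, z in cm; "turn": the turn about the tool's z in degrees; "jaw": the gripper's target within -1 to 1 (fully open at 1, half-way at 0, shut at -1). In form: [{"tx": .., "ty": .., "tz": .., "turn": .., "jaw": ..}, ...]. A call has 1 to 5 rows; each row is the pose to reach, as a shift and turn from the pose measured when the call began, along the tool's axes at that moment; what a row does not reach only later rows make up. A row lasts 1/12 s, in which the tool goes at most 41.7 mm and 7.16 degrees, less where a joint would pass 70% of its speed; a pose out of reach is approached as far as the arm can. A call with a gripper value outside its range is refused whole. The fingers move at their own pace and stop on an object; "squeeze" is the grip in N (left out, the last holds). Time passes only in rows, so rows that repeat a pose let the fingers close. It gives the time, the measured TCP pose, the force and the opening at its end, in the units of the state.
- telemetry.observe(): the state, without advancing time (a new reading comes with each control period).
- get_image(name): name is "scene" or "side" or "wrist"; returns (picture, depth): 480x640x3 uint8, red, green, blue; 480x640 float32, m along the optical axis (not along the pixel's ray), 0 where there is no reading.
- camera_params(name): a dict with "fx", "fy", "cx", "cy" (pixels), "rvec" (rotation vector, rad) and "tvec" (3), from world to camera coordinates, as OpenCV has them. Camera axes: x right, y down, z forward; pixel columns grow to the right and rows downward; lengths in m; the calibration is good to about 2 mm. A picture is of the moment at which its call begins: read the wrist's pose just before it. camera_params takes no time and is no camera call; for the wrist camera it gives the pose at the moment of the call.
- close_job(): hands the job in, once; it reports no verdict.
The state is a dict: "time_s": time; "q": joint angles; "qvel": joint speeds; "joint_efforts": joint torques, N m; "position": TCP position; "tool_rot": TCP orientation; "ft_force": force on the tool from outside, world axes, zero at the start; "wrist_torque": the same for the moment, N m; "grip_width": finger opening in m.
Only numpy, scipy, OpenCV 4.12 (cv2) and the standard library are available. Lean on these libraries where they do the work, as an engineer would, in place of code of your own. Each camera call takes 0.05 s, during which the arm holds its last target. There are 200 camera calls.

## Working session

There is one attempt and no reset: what is moved stays moved. The work goes in short steps, Python scripts to look and compute and a tool call to move; the robot and the scene stay as the last step left them, time stands still between calls to the robot, and variables do not carry over. Pictures are saved under pics/ and viewed, about 12 in all and at most 16, crops included, and the job is handed in when it is done.

Besides the shell and the picture viewer there is one more tool, called after "Request:" as name([rows], argument=value, ...), one row to a line, values as JSON. apply_moves: Moves the arm, as the interface text tells. Its arguments: {"type":"object","properties":{"motion":{"type":"array"},"squeeze":{"type":"number"}},"required":["motion"]}

```bash
ls; mkdir -p pics
cat > h.py <<'E'
import numpy as np, cv2
from rig import telemetry, get_image, camera_params, close_job, env
def cam(n):
    p=camera_params(n);R=cv2.Rodrigues(np.array(p["rvec"],float))[0];return p,R,np.array(p["tvec"],float).ravel()
def cloud(n):
    c=cam(n);im,d=get_image(n);p,R,t=c
    v,u=np.mgrid[:480,:640];P=np.stack([(u-p["cx"])/p["fx"]*d,(v-p["cy"])/p["fy"]*d,d],-1)
    W=(P-t)@R; W[d==0]=np.nan
    return im,W
def save(n,im): cv2.imwrite("pics/"+n+".png",im[:,:,::-1])
E
python3 - <<'E'
from h import *
s=telemetry.observe();print(s)
for n in("scene","side"):
    im,W=cloud(n);save(n+"0",im);np.savez("/tmp/"+n,im=im,W=W);p,R,t=cam(n);print(n,-R.T@t,R[2])
E
```

```text
pics
{'time_s': 0.0, 'q': array([ 6.10602466e+01,  2.18407932e+01,  7.43870081e+01,  6.03361412e-04,
        8.38596371e+01, -1.23361629e+01]), 'qvel': array([ 0.07962994,  0.0006011 , -0.06767276, -0.00924315,  0.06872213,
       -0.11667029]), 'joint_efforts': array([-1.16376526e-03, -4.48455906e+01, -2.31272936e+01, -2.78422403e-04,
        4.80332295e-03, -3.67464438e-06]), 'position': array([0.15702169, 0.52680757, 0.24770035]), 'tool_rot': array([[-9.58304220e-01,  2.85748952e-01, -7.47620884e-04],
       [ 2.85749732e-01,  9.58303355e-01, -1.33045714e-03],
       [ 3.36270868e-04, -1.48861516e-03, -9.99998835e-01]]), 'ft_force': array([ 0.39463971, -0.10088058,  0.14814653]), 'wrist_torque': array([ 1.89570106e-02, -3.04755471e-02,  5.73503735e-05]), 'grip_width': 0.08577288335695868}
scene [ 0.73616924 -0.25807721  1.31603845] [-0.11191371  0.28523365 -0.95190183]
side [ 0.02196361 -0.70526932  0.86191821] [ 0.47252291  0.65184449 -0.59314488]
```

View pics/scene0.png

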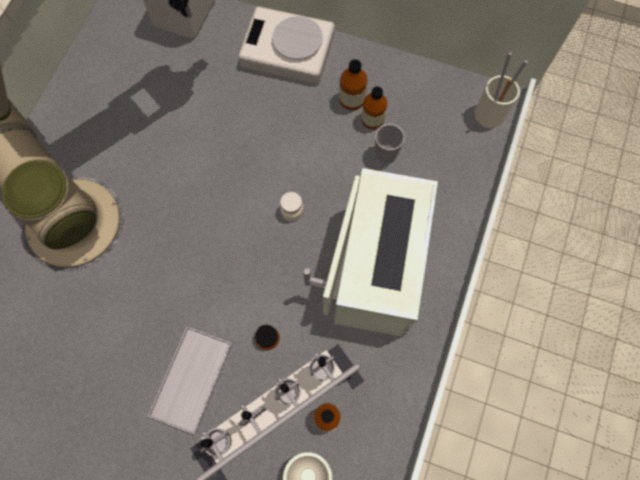

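View pics/side0.png

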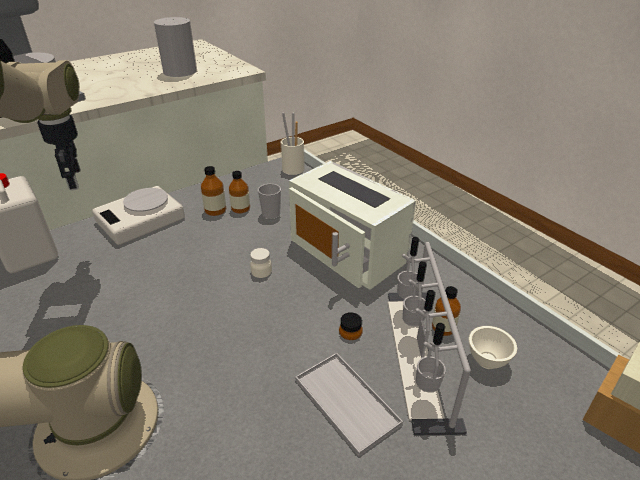

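The scene picture shows one jar (291,206), the door slightly ajar with its handle at (307,272), and the shallow tray at (190,380). The grips are at (323,362), (285,388), (246,415) and (207,443), and the third one looks like the paddle. The pot is at (267,337). The side view agrees.

```bash
cat > /tmp/m.py <<'E'
from h import *
S={n:np.load(f"/tmp/{n}.npz") for n in("scene","side")}
for n in S:
    im=S[n]["im"].astype(int);W=S[n]["W"];x,y,z=W[...,0],W[...,1],W[...,2]
    print("==",n, "table z",np.nanmedian(z[np.abs(z)<.02]))
    br=im.min(2)
    def blobs(m,name,a=6):
        k,l,st,c=cv2.connectedComponentsWithStats(m.astype(np.uint8))
        for i in range(1,k):
            if st[i,4]>=a:
                q=W[l==i];lo,hi=np.nanpercentile(q,[3,97],axis=0)
                print(name,st[i,4],c[i].round(),"med",np.nanmedian(q,0).round(4),"lo",lo.round(3),"hi",hi.round(3))
    ws=(x>.25)&(x<1.2)&(np.abs(y)<.6)
    blobs(ws&(z>.05)&(z<.075)&(br>130),"jar")
    blobs(ws&(z>.17)&(z<.26)&(im.max(2)<60),"grip")
    blobs(ws&(z>.19)&(z<.21)&(br>90),"cuptop",100)
    blobs(ws&(z>.15)&(z<.193)&(br>70),"dooretc",15)
    blobs(ws&(z>-.01)&(z<.02)&(br>135),"tray",100)
    blobs(ws&(z>.02)&(im[...,0]>im[...,2]+60),"amber",20)
    blobs((x>.3)&(z>.02)&(z<.06)&(im.max(2)<50),"pot",20)
E
python3 /tmp/m.py
```

```text
== scene table z -0.00022081334134484287
jar 21 [261.  47.] med [0.2585 0.5933 0.0519] lo [0.251 0.579 0.05 ] hi [0.266 0.599 0.055]
jar 116 [268.  55.] med [0.2832 0.5739 0.0515] lo [0.253 0.56  0.05 ] hi [0.32  0.598 0.055]
jar 171 [290.  53.] med [0.3379 0.5917 0.0653] lo [0.301 0.581 0.061] hi [0.374 0.6   0.07 ]
jar 7 [282.  59.] med [0.3229 0.5756 0.0515] lo [0.316 0.573 0.05 ] hi [0.328 0.579 0.053]
jar 54 [304.  65.] med [0.3806 0.5771 0.0515] lo [0.367 0.565 0.05 ] hi [0.4   0.596 0.056]
jar 16 [289.  64.] med [0.3438 0.5686 0.0518] lo [0.336 0.561 0.05 ] hi [0.352 0.575 0.057]
jar 20 [311.  65.] med [0.3989 0.5836 0.0518] lo [0.392 0.575 0.05 ] hi [0.406 0.597 0.055]
jar 10 [317.  63.] med [0.4118 0.5948 0.052 ] lo [0.404 0.59  0.05 ] hi [0.416 0.598 0.055]
jar 7 [315.  68.] med [0.4117 0.5819 0.0518] lo [0.41  0.576 0.05 ] hi [0.416 0.584 0.054]
jar 326 [290. 201.] med [0.4872 0.2115 0.0616] lo [0.466 0.19  0.056] hi [0.509 0.233 0.066]
jar 17 [315. 364.] med [ 0.6738 -0.1231  0.0726] lo [ 0.67  -0.128  0.069] hi [ 0.677 -0.118  0.074]
jar 77 [320. 374.] med [ 0.6906 -0.13
[... 5906 characters left out ...]
]
amber 372 [211. 186.] med [0.5114 0.5382 0.0988] lo [0.49  0.522 0.073] hi [0.542 0.563 0.128]
amber 267 [238. 188.] med [0.5812 0.5029 0.0853] lo [0.562 0.489 0.064] hi [0.608 0.528 0.109]
amber 1083 [314. 230.] med [0.6295 0.1658 0.1029] lo [0.622 0.101 0.054] hi [0.636 0.238 0.147]
amber 90 [439. 306.] med [ 0.7115 -0.2077  0.0765] lo [ 0.706 -0.221  0.063] hi [ 0.724 -0.193  0.086]
amber 148 [454. 306.] med [ 0.7305 -0.2329  0.0855] lo [ 0.722 -0.242  0.064] hi [ 0.746 -0.221  0.1  ]
amber 740 [612. 384.] med [ 0.8087 -0.5464  0.0891] lo [ 0.775 -0.591  0.038] hi [ 0.887 -0.526  0.092]
pot 330 [351. 322.] med [ 0.5428 -0.1017  0.0384] lo [ 0.523 -0.121  0.026] hi [ 0.566 -0.077  0.042]
```

Run:
```python
from h import *
im=cv2.imread("pics/scene0.png")
a=cv2.resize(im[330:470,180:370],(760,560),interpolation=cv2.INTER_CUBIC)
cv2.imwrite("pics/c1.png",a)
```

```text
(no output)
```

View pics/c1.png

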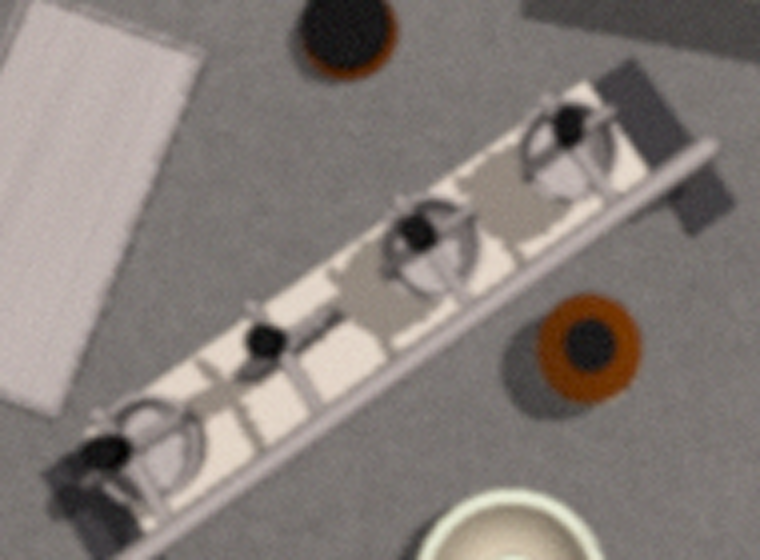

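Checks pass: the jar top is at z 0.062, the grips top out at about 0.230, the tray is centred at (0.423,-0.243), and only one jar is present. The paddle is on the third peg at (0.594,-0.270). I'll start moving toward the jar and compute the door geometry alongside.

Request:
apply_moves([
  {"tx": -20, "ty": -10.2, "tz": 4, "turn": -7, "jaw": 1},
  {"tx": -20, "ty": -10.2, "tz": 4, "turn": -14, "jaw": 1},
  {"tx": -20, "ty": -10.2, "tz": 4, "turn": -16.6, "jaw": 1},
  {"tx": -20, "ty": -10.2, "tz": 4, "turn": -16.6, "jaw": 1},
  {"tx": -20, "ty": -10.2, "tz": 4, "turn": -16.6, "jaw": 1},
])

```text
time_s: 0.52
position: [0.3011, 0.3888, 0.2122]
tool_rot: [[-1.0, -0.001, -0.001], [-0.001, 1.0, -0.001], [0.001, -0.001, -1.0]]
ft_force: [1.9, 1.8, 0.0]
grip_width: 0.0854
```

```bash
cat >> h.py <<'E'
def go(*targets):
    """targets (x,y,z,yaw) yaw=angle of tool y in deg; prints cm shifts from current pose"""
    s=telemetry.observe();R=s["tool_rot"];p=s["position"];a=np.degrees(np.arctan2(R[1,1],R[0,1]))
    print("t",round(s["time_s"],2),"at",p.round(4),"yaw",a.round(1),"q",s["q"].round(0),"w",round(s["grip_width"],4),"F",s["ft_force"].round(1))
    for t in targets:
        d=R.T@(np.array(t[:3])-p)*100; print(t,"tx ty tz",d.round(2),"turn",round((a-t[3]+180)%360-180,1),"rows",round(np.linalg.norm(d)/4.17,1))
E
python3 - <<'E'
from h import *
go((.488,.212,.12,90),(.488,.212,.037,90))
S={n:np.load(f"/tmp/{n}.npz") for n in("scene","side")}
for n in S:
    W=S[n]["W"];q=W.reshape(-1,3);q=q[np.isfinite(q).all(1)]
    b=q[(q[:,2]>.193)&(q[:,2]<.207)&(q[:,0]>.6)&(q[:,0]<.9)&(q[:,1]>-.05)&(q[:,1]<.35)]
    r=cv2.minAreaRect(b[:,:2].astype(np.float32)*1000);print(n,"top",r,cv2.boxPoints(r).round(0).tolist())
    d=q[(q[:,2]>.179)&(q[:,2]<.190)&(q[:,0]>.58)&(q[:,0]<.68)&(q[:,1]>-.02)&(q[:,1]<.3)]
    k=d[:,0]>.615;h=d[~k];d=d[k]
    r=cv2.minAreaRect(d[:,:2].astype(np.float32)*1000);print("door",r,cv2.boxPoints(r).round(0).tolist())
    print("handle top",np.median(h,0),h[:,:2].min(0),h[:,:2].max(0))
E
```

```text
t 0.52 at [0.3011 0.3888 0.2122] yaw 90.0 q [ 38.  18.  87.  -0.  75. -52.] w 0.0854 F [1.9 1.8 0. ]
(0.488, 0.212, 0.12, 90) tx ty tz [-18.69 -17.69   9.22] turn 0.0 rows 6.6
(0.488, 0.212, 0.037, 90) tx ty tz [-18.69 -17.68  17.52] turn 0.0 rows 7.5
scene top ((732.2672119140625, 148.591552734375), (160.32969665527344, 302.4915466308594), 9.247183799743652) [[629.0, 285.0], [677.0, -14.0], [836.0, 12.0], [787.0, 311.0]]
door ((639.2640380859375, 127.09351348876953), (30.32803726196289, 286.83282470703125), 9.669211387634277) [[600.0, 266.0], [648.0, -17.0], [678.0, -12.0], [630.0, 271.0]]
handle top [0.59728657 0.03381925 0.18403295] [0.59072365 0.02739126] [0.60353716 0.04027895]
side top ((733.03125, 149.48861694335938), (167.0823516845703, 305.99566650390625), 9.341224670410156) [[626.0, 287.0], [675.0, -15.0], [840.0, 12.0], [791.0, 314.0]]
door ((640.3896484375, 133.01632690429688), (36.02414321899414, 301.0259704589844), 9.155862808227539) [[599.0, 279.0], [647.0, -18.0], [682.0, -13.0], [634.0, 284.0]]
handle top [0.59594294 0.03156661 0.18408587] [0.59109867 0.02622363] [0.60292309 0.03960745]
```

Request:
apply_moves([
  {"tx": -14, "ty": -13.3, "tz": 5, "turn": 0, "jaw": 1},
  {"tx": -14, "ty": -13.3, "tz": 5, "turn": 0, "jaw": 1},
  {"tx": -14, "ty": -13.3, "tz": 5, "turn": 0, "jaw": 1},
  {"tx": -14, "ty": -13.3, "tz": 5, "turn": 0, "jaw": 1},
  {"tx": -14, "ty": -13.3, "tz": 5, "turn": 0, "jaw": 1},
])

```text
time_s: 0.93
position: [0.4426, 0.2537, 0.1613]
tool_rot: [[-1.0, 0.0, -0.002], [0.0, 1.0, -0.002], [0.002, -0.002, -1.0]]
ft_force: [-0.2, 0.3, 0.3]
grip_width: 0.0856
```

Run:
```python
from h import *
go((.488,.212,.12,90),(.488,.212,.037,90))
im,W=cloud("side");z=W[...,2]
m=(W[...,0]>.4)&(W[...,0]<.57)&(W[...,1]>.1)&(W[...,1]<.3)&(z>.057)&(z<.067);q=W[m];print(len(q),np.percentile(q,[3,97],axis=0).mean(0))
```

```text
t 0.93 at [0.4426 0.2537 0.1613] yaw 90.0 q [ 17.  23.  89.  -0.  69. -73.] w 0.0856 F [-0.2  0.3  0.3]
(0.488, 0.212, 0.12, 90) tx ty tz [-4.55 -4.16  4.13] turn -0.0 rows 1.8
(0.488, 0.212, 0.037, 90) tx ty tz [-4.56 -4.14 12.43] turn -0.0 rows 3.3
193 [0.48722669 0.21004206 0.06082966]
```

Request:
apply_moves([
  {"tx": -4.5, "ty": -4.2, "tz": 4, "turn": 0, "jaw": 1},
  {"tx": -4.5, "ty": -4.2, "tz": 4, "turn": 0, "jaw": 1},
  {"tx": -4.5, "ty": -4.2, "tz": 8, "turn": 0, "jaw": 1},
  {"tx": -4.5, "ty": -4.2, "tz": 12.4, "turn": 0, "jaw": 1},
  {"tx": -4.5, "ty": -4.2, "tz": 12.4, "turn": 0, "jaw": 1},
])

```text
time_s: 1.4
position: [0.4872, 0.2068, 0.0298]
tool_rot: [[-1.0, 0.005, -0.014], [0.005, 1.0, -0.006], [0.014, -0.006, -1.0]]
ft_force: [-2.0, -0.2, -0.9]
grip_width: 0.0857
```

Request:
apply_moves([
  {"tx": 0, "ty": 0, "tz": 0, "turn": 0, "jaw": -0.2},
  {"tx": 0, "ty": 0, "tz": 0, "turn": 0, "jaw": -0.4},
  {"tx": 0, "ty": 0, "tz": 0, "turn": 0, "jaw": -0.4},
  {"tx": 0, "ty": 0, "tz": 0, "turn": 0, "jaw": -0.4},
  {"tx": 0, "ty": 0, "tz": 0, "turn": 0, "jaw": -0.4},
], squeeze=30)

```text
time_s: 1.82
position: [0.4881, 0.2073, 0.0319]
tool_rot: [[-1.0, 0.004, -0.01], [0.004, 1.0, -0.005], [0.01, -0.005, -1.0]]
ft_force: [-1.8, 1.7, 7.6]
grip_width: 0.0546
```

Request:
apply_moves([
  {"tx": 0, "ty": 0, "tz": -4, "turn": 0, "jaw": -0.4},
  {"tx": 0, "ty": 0, "tz": -8, "turn": 0, "jaw": -0.4},
  {"tx": 0.5, "ty": -3, "tz": -10, "turn": 0, "jaw": -0.4},
  {"tx": 1, "ty": -7, "tz": -10, "turn": 0, "jaw": -0.4},
  {"tx": 1.5, "ty": -11, "tz": -10, "turn": 0, "jaw": -0.4},
])

```text
time_s: 2.23
position: [0.4737, 0.0973, 0.1349]
tool_rot: [[-1.0, 0.001, -0.005], [0.001, 1.0, -0.005], [0.005, -0.005, -1.0]]
ft_force: [0.5, -0.0, -3.1]
grip_width: 0.054
```

Request:
apply_moves([
  {"tx": 0.6, "ty": -4, "tz": 0, "turn": 0, "jaw": -0.4},
  {"tx": 1.2, "ty": -8, "tz": 0, "turn": 0, "jaw": -0.4},
  {"tx": 1.8, "ty": -12, "tz": 0, "turn": 0, "jaw": -0.4},
  {"tx": 2.4, "ty": -16, "tz": 0, "turn": 0, "jaw": -0.4},
  {"tx": 3, "ty": -20, "tz": 0, "turn": 0, "jaw": -0.4},
])

```text
time_s: 2.65
position: [0.4429, -0.1044, 0.1372]
tool_rot: [[-1.0, 0.001, -0.003], [0.001, 1.0, -0.006], [0.003, -0.006, -1.0]]
ft_force: [1.3, -0.4, -0.8]
grip_width: 0.0543
```

Run:
```python
from h import *
go((.423,-.243,.13,90),(.423,-.243,.036,90))
```

```text
t 2.65 at [ 0.4429 -0.1044  0.1372] yaw 89.9 q [ -28.   20.   99.   -0.   61. -118.] w 0.0543 F [ 1.3 -0.4 -0.8]
(0.423, -0.243, 0.13, 90) tx ty tz [  1.97 -13.86   0.81] turn -0.1 rows 3.4
(0.423, -0.243, 0.036, 90) tx ty tz [  1.94 -13.8   10.21] turn -0.1 rows 4.1
```

Request:
apply_moves([
  {"tx": 0.7, "ty": -4, "tz": 0, "turn": 0, "jaw": -0.4},
  {"tx": 1.3, "ty": -8, "tz": 0.3, "turn": 0, "jaw": -0.4},
  {"tx": 2, "ty": -12, "tz": 0.5, "turn": 0, "jaw": -0.4},
  {"tx": 2, "ty": -13.9, "tz": 0.8, "turn": 0, "jaw": -0.4},
  {"tx": 2, "ty": -13.9, "tz": 4, "turn": 0, "jaw": -0.4},
])

```text
time_s: 3.07
position: [0.4246, -0.2497, 0.1024]
tool_rot: [[-1.0, 0.005, 0.006], [0.005, 1.0, -0.016], [-0.006, -0.016, -1.0]]
ft_force: [1.7, -0.3, -1.3]
grip_width: 0.0544
```

Run:
```python
from h import *
go((.423,-.243,.036,90))
```

```text
t 3.07 at [ 0.4246 -0.2497  0.1024] yaw 89.7 q [ -44.   25.   96.   -0.   57. -134.] w 0.0544 F [ 1.7 -0.3 -1.3]
(0.423, -0.243, 0.036, 90) tx ty tz [0.2  0.77 6.63] turn -0.3 rows 1.6
```

Request:
apply_moves([
  {"tx": 0.2, "ty": 0.7, "tz": 2.5, "turn": 0, "jaw": -0.4},
  {"tx": 0.2, "ty": 0.7, "tz": 5, "turn": 0, "jaw": -0.4},
  {"tx": 0.2, "ty": 0.7, "tz": 6.2, "turn": 0, "jaw": -0.4},
  {"tx": 0.2, "ty": 0.7, "tz": 6.5, "turn": 0, "jaw": -0.4},
  {"tx": 0.2, "ty": 0.7, "tz": 6.5, "turn": 0, "jaw": -0.4},
])

```text
time_s: 3.48
position: [0.423, -0.2437, 0.0375]
tool_rot: [[-1.0, 0.005, 0.006], [0.005, 1.0, -0.016], [-0.006, -0.016, -1.0]]
ft_force: [-0.2, -0.7, -1.4]
grip_width: 0.0542
```

Run:
```python
from h import *
go((.423,-.243,.035,90))
```

```text
t 3.48 at [ 0.423  -0.2437  0.0375] yaw 89.7 q [ -44.   31.  101.   -1.   47. -133.] w 0.0542 F [-0.2 -0.7 -1.4]
(0.423, -0.243, 0.035, 90) tx ty tz [0.01 0.07 0.25] turn -0.3 rows 0.1
```

Request:
apply_moves([
  {"tx": 0, "ty": 0, "tz": 0.25, "turn": 0, "jaw": -0.4},
  {"tx": 0, "ty": 0, "tz": 0.25, "turn": 0, "jaw": -0.4},
  {"tx": 0, "ty": 0, "tz": 0.25, "turn": 0, "jaw": 0.6},
  {"tx": 0, "ty": 0, "tz": 0.25, "turn": 0, "jaw": 0.8},
  {"tx": 0, "ty": 0, "tz": 0.25, "turn": 0, "jaw": 0.8},
])

```text
time_s: 3.9
position: [0.4233, -0.2439, 0.0356]
tool_rot: [[-1.0, 0.005, 0.007], [0.005, 1.0, -0.017], [-0.007, -0.017, -1.0]]
ft_force: [-0.2, -0.2, -0.1]
grip_width: 0.0769
```

Request:
apply_moves([
  {"tx": 0, "ty": 0, "tz": -2, "turn": 0, "jaw": 0.8},
  {"tx": 0, "ty": 0, "tz": -6, "turn": 0, "jaw": 0.8},
  {"tx": 0, "ty": 0, "tz": -10, "turn": 0, "jaw": 0.8},
  {"tx": 0, "ty": 0, "tz": -14, "turn": 0, "jaw": 0.8},
  {"tx": 0, "ty": 0, "tz": -18, "turn": 0, "jaw": 0.8},
])

```text
time_s: 4.32
position: [0.4217, -0.2405, 0.218]
tool_rot: [[-1.0, 0.005, 0.007], [0.004, 1.0, -0.017], [-0.007, -0.017, -1.0]]
ft_force: [0.8, -0.5, -0.1]
grip_width: 0.0766
```

```bash
cat >> h.py <<'E'
def door(W=None):
    """handle top centre, door angle from hinge"""
    if W is None: W=cloud("scene")[1]
    return W
H=np.array([.6314,.2734]);Y0=9.2
def frame(th):  # door yaw given opening th (rad)
    a=np.radians(Y0)-th; return np.array([[np.cos(a),-np.sin(a)],[np.sin(a),np.cos(a)]])
def handle(th): return H+frame(th)@[-.057,-.235]
E
python3 - <<'E'
from h import *
for n in("scene","side"):
    im,W=cloud(n);z=W[...,2]
    m=(W[...,0]>.35)&(W[...,0]<.5)&(W[...,1]>-.35)&(W[...,1]<-.15)&(z>.057)&(z<.072);q=W[m];print(n,len(q),np.nanmedian(q[:,2]) if len(q) else 0,np.percentile(q,[3,97],axis=0).mean(0) if len(q) else 0)
    save(n+"1",im)
print(handle(.066));go((.597,.0335,.24,9.2-4+90))
E
```

```text
scene 442 0.06473547003513949 [ 0.42505254 -0.24434838  0.06454904]
side 467 0.0641664874715812 [ 0.42381923 -0.24577559  0.06295665]
[0.59684561 0.03406761]
t 4.42 at [ 0.4237 -0.2422  0.2218] yaw 89.7 q [ -43.   16.   87.   -0.   75. -133.] w 0.0769 F [-0.2  0.4 -0.6]
(0.597, 0.0335, 0.24, 95.2) tx ty tz [-17.24  27.59  -2.25] turn -5.5 rows 7.8
```

Request:
apply_moves([
  {"tx": -2, "ty": 3.3, "tz": -2, "turn": -2, "jaw": 0.5},
  {"tx": -4, "ty": 6.5, "tz": -2, "turn": -4, "jaw": 0.5},
  {"tx": -6, "ty": 9.7, "tz": -2, "turn": -5.5, "jaw": 0.5},
  {"tx": -8, "ty": 12.9, "tz": -2, "turn": -5.5, "jaw": 0.5},
  {"tx": -10, "ty": 16, "tz": -2, "turn": -5.5, "jaw": 0.5},
])

```text
time_s: 4.83
position: [0.5246, -0.0803, 0.239]
tool_rot: [[-0.996, -0.091, 0.016], [-0.092, 0.995, -0.025], [-0.013, -0.027, -1.0]]
ft_force: [0.5, -0.6, -0.5]
grip_width: 0.0639
```

Run:
```python
from h import *
im,W=cloud("scene");z=W[...,2]
h=W[(W[...,0]>.58)&(W[...,0]<.613)&(W[...,1]>.0)&(W[...,1]<.06)&(z>.178)&(z<.192)];print(len(h),np.median(h,0))
go((.597,.0335,.24,95.2),(.597,.0335,.166,95.2))
```

```text
40 [0.59727471 0.0336959  0.1850568 ]
t 4.88 at [ 0.5269 -0.0756  0.2387] yaw 95.5 q [ -21.   20.   79.   -1.   80. -116.] w 0.0639 F [-1.9  4.5 -1.7]
(0.597, 0.0335, 0.24, 95.2) tx ty tz [-8.03 10.19 -0.26] turn 0.3 rows 3.1
(0.597, 0.0335, 0.166, 95.2) tx ty tz [-7.92 10.37  7.14] turn 0.3 rows 3.6
```

View pics/side1.png

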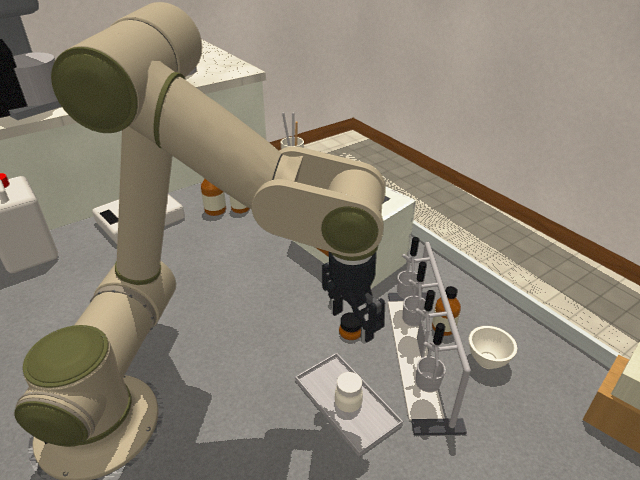

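The side view shows the jar upright in the shallow tray at (349,392), and nothing else has been disturbed. Next is the handle.

Request:
apply_moves([
  {"tx": -2.7, "ty": 3.4, "tz": -0.3, "turn": 0, "jaw": 0.3},
  {"tx": -5.4, "ty": 6.8, "tz": -0.3, "turn": 0, "jaw": 0.3},
  {"tx": -8, "ty": 10.2, "tz": -0.3, "turn": 0, "jaw": 0.3},
  {"tx": -8, "ty": 10.2, "tz": -0.3, "turn": 0, "jaw": 0.3},
  {"tx": -8, "ty": 10.2, "tz": -0.3, "turn": 0, "jaw": 0.3},
])

```text
time_s: 5.3
position: [0.5974, 0.0361, 0.2392]
tool_rot: [[-0.995, -0.099, 0.016], [-0.099, 0.995, -0.022], [-0.014, -0.024, -1.0]]
ft_force: [-0.0, -0.6, 0.4]
grip_width: 0.0554
```

Run:
```python
from h import *
go((.597,.0335,.166,95.2))
```

```text
t 5.3 at [0.5974 0.0361 0.2392] yaw 95.7 q [  -7.   27.   68.   -1.   84. -103.] w 0.0554 F [-0.  -0.6  0.4]
(0.597, 0.0335, 0.166, 95.2) tx ty tz [ 0.17 -0.08  7.32] turn 0.5 rows 1.8
```

Request:
apply_moves([
  {"tx": 0.1, "ty": -0.1, "tz": 2.5, "turn": 0, "jaw": 0.3},
  {"tx": 0.15, "ty": -0.1, "tz": 5, "turn": 0, "jaw": 0.3},
  {"tx": 0.15, "ty": -0.1, "tz": 7.2, "turn": 0, "jaw": 0.3},
  {"tx": 0.15, "ty": -0.1, "tz": 7.2, "turn": 0, "jaw": -0.3},
  {"tx": 0.15, "ty": -0.1, "tz": 7.2, "turn": 0, "jaw": -0.8},
], squeeze=40)

```text
time_s: 5.72
position: [0.5966, 0.0324, 0.1669]
tool_rot: [[-0.995, -0.098, 0.014], [-0.098, 0.995, -0.022], [-0.012, -0.024, -1.0]]
ft_force: [-0.1, 0.0, 0.5]
grip_width: 0.0325
```

Request:
apply_moves([
  {"tx": 0, "ty": 0, "tz": 0, "turn": 0, "jaw": -0.9},
  {"tx": 0, "ty": 0, "tz": 0, "turn": 0, "jaw": -0.9},
  {"tx": 0, "ty": 0, "tz": 0, "turn": 0, "jaw": -0.9},
  {"tx": 0, "ty": 0, "tz": 0, "turn": 0, "jaw": -0.9},
])

```text
time_s: 6.05
position: [0.5972, 0.0339, 0.1687]
tool_rot: [[-0.995, -0.098, 0.017], [-0.098, 0.995, -0.019], [-0.015, -0.02, -1.0]]
ft_force: [1.8, 10.0, -0.1]
grip_width: 0.0128
```

```bash
cat >> h.py <<'E'
def swing(dth,n=5):
    """rows along the arc about H from the present pose, dth rad total (+ opens = clockwise)"""
    s=telemetry.observe();R=s["tool_rot"];p=s["position"]
    for i in range(1,n+1):
        a=-dth*i/n;c,sn=np.cos(a),np.sin(a);r=p[:2]-H
        t=np.r_[H+np.array([[c,-sn],[sn,c]])@r,p[2]];d=R.T@(t-p)*100
        print(d.round(1),"turn",round(-np.degrees(a),1),t.round(3))
E
python3 - <<'E'
from h import *
go();p=telemetry.observe()["position"];print("r",np.linalg.norm(p[:2]-H))
swing(.5)
E
```

```text
t 6.05 at [0.5972 0.0339 0.1687] yaw 95.6 q [  -8.   30.   74.   -1.   75. -103.] w 0.0128 F [ 1.8 10.  -0.1]
r 0.24194823084291084
[ 2.3  0.7 -0. ] turn 5.7 [0.573 0.039 0.169]
[ 4.6  1.6 -0.1] turn 11.5 [0.55  0.045 0.169]
[ 6.7  2.8 -0.2] turn 17.2 [0.528 0.055 0.169]
[ 8.7  4.1 -0.2] turn 22.9 [0.507 0.066 0.169]
[10.6  5.6 -0.3] turn 28.6 [0.487 0.08  0.169]
```

Request:
apply_moves([
  {"tx": 2.3, "ty": 0.7, "tz": 0, "turn": 5.7, "jaw": -0.9},
  {"tx": 4.6, "ty": 1.6, "tz": -0.1, "turn": 11.5, "jaw": -0.9},
  {"tx": 6.7, "ty": 2.8, "tz": -0.2, "turn": 17.2, "jaw": -0.9},
  {"tx": 8.7, "ty": 4.1, "tz": -0.2, "turn": 22.9, "jaw": -0.9},
  {"tx": 10.6, "ty": 5.6, "tz": -0.3, "turn": 28.6, "jaw": -0.9},
])

```text
time_s: 6.47
position: [0.4856, 0.0806, 0.1688]
tool_rot: [[-0.918, 0.396, 0.019], [0.396, 0.918, -0.015], [-0.024, -0.006, -1.0]]
ft_force: [16.5, 19.6, -24.9]
grip_width: 0.0126
```

Run:
```python
from h import *
go();p=telemetry.observe()["position"];print("r",np.linalg.norm(p[:2]-H))
swing(.5)
```

```text
t 6.47 at [0.4856 0.0806 0.1688] yaw 66.7 q [ -4.  20.  91.  -1.  67. -70.] w 0.0126 F [ 16.5  19.6 -24.9]
r 0.24174316116594952
[ 2.3  0.7 -0.1] turn 5.7 [0.467 0.096 0.169]
[ 4.5  1.6 -0.1] turn 11.5 [0.45  0.113 0.169]
[ 6.7  2.7 -0.2] turn 17.2 [0.435 0.132 0.169]
[ 8.7  4.1 -0.2] turn 22.9 [0.422 0.153 0.169]
[10.5  5.6 -0.3] turn 28.6 [0.411 0.174 0.169]
```

Request:
apply_moves([
  {"tx": 2.3, "ty": 0.7, "tz": 0, "turn": 5.7, "jaw": -0.9},
  {"tx": 4.5, "ty": 1.6, "tz": -0.1, "turn": 11.5, "jaw": -0.9},
  {"tx": 6.7, "ty": 2.7, "tz": -0.2, "turn": 17.2, "jaw": -0.9},
  {"tx": 8.7, "ty": 4.1, "tz": -0.2, "turn": 22.9, "jaw": -0.9},
  {"tx": 10.5, "ty": 5.6, "tz": -0.3, "turn": 28.6, "jaw": -0.9},
])

```text
time_s: 6.88
position: [0.4112, 0.1744, 0.1691]
tool_rot: [[-0.612, 0.79, 0.021], [0.79, 0.612, -0.014], [-0.024, 0.008, -1.0]]
ft_force: [15.1, 6.7, -28.9]
grip_width: 0.0131
```

Run:
```python
from h import *
go();p=telemetry.observe()["position"];print("r",np.linalg.norm(p[:2]-H))
swing(.45)
```

```text
t 6.88 at [0.4112 0.1744 0.1691] yaw 37.8 q [  8.  16.  98.  -1.  65. -29.] w 0.0131 F [ 15.1   6.7 -28.9]
r 0.24145071444434096
[ 2.1  0.6 -0. ] turn 5.2 [0.403 0.195 0.169]
[ 4.1  1.4 -0.1] turn 10.3 [0.397 0.215 0.169]
[ 6.1  2.4 -0.1] turn 15.5 [0.393 0.237 0.169]
[ 7.9  3.5 -0.2] turn 20.6 [0.39  0.258 0.169]
[ 9.6  4.8 -0.2] turn 25.8 [0.39  0.28  0.169]
```

Request:
apply_moves([
  {"tx": 2.1, "ty": 0.6, "tz": 0, "turn": 5.2, "jaw": -0.9},
  {"tx": 4.1, "ty": 1.4, "tz": 0, "turn": 10.3, "jaw": -0.9},
  {"tx": 6.1, "ty": 2.4, "tz": -0.1, "turn": 15.5, "jaw": -0.9},
  {"tx": 7.9, "ty": 3.5, "tz": -0.1, "turn": 20.6, "jaw": -0.9},
  {"tx": 9.6, "ty": 4.8, "tz": -0.2, "turn": 25.8, "jaw": -0.9},
])

```text
time_s: 7.3
position: [0.39, 0.2801, 0.1691]
tool_rot: [[-0.203, 0.979, 0.021], [0.979, 0.203, -0.015], [-0.019, 0.018, -1.0]]
ft_force: [11.7, -1.9, -23.1]
grip_width: 0.0125
```

Request:
apply_moves([
  {"tx": 0, "ty": 0, "tz": 0, "turn": 0, "jaw": -0.9},
  {"tx": 0, "ty": 0, "tz": 0, "turn": 0, "jaw": -0.3},
  {"tx": 0, "ty": 0, "tz": 0, "turn": 0, "jaw": 0.3},
  {"tx": 0, "ty": 0, "tz": 0, "turn": 0, "jaw": 0.3},
  {"tx": 0, "ty": 0, "tz": 0, "turn": 0, "jaw": 0.3},
])

```text
time_s: 7.72
position: [0.3904, 0.2797, 0.17]
tool_rot: [[-0.202, 0.979, 0.023], [0.979, 0.203, -0.015], [-0.019, 0.02, -1.0]]
ft_force: [0.5, -0.2, -0.2]
grip_width: 0.0555
```

Request:
apply_moves([
  {"tx": 0, "ty": 0, "tz": -2.5, "turn": 0, "jaw": 0.3},
  {"tx": 0, "ty": 0, "tz": -6, "turn": 0, "jaw": 0.3},
  {"tx": 0, "ty": 0, "tz": -9, "turn": 0, "jaw": 0.3},
  {"tx": 0, "ty": 0, "tz": -11, "turn": 0, "jaw": 0.3},
  {"tx": 0, "ty": 0, "tz": -11, "turn": 0, "jaw": 0.3},
])

```text
time_s: 8.13
position: [0.389, 0.2815, 0.2847]
tool_rot: [[-0.202, 0.979, 0.031], [0.979, 0.202, -0.011], [-0.017, 0.028, -0.999]]
ft_force: [-0.5, -0.1, 1.3]
grip_width: 0.0553
```

Run:
```python
from h import *
go()
for n in("scene","side"):
    im,W=cloud(n);save(n+"2",im);np.savez("/tmp/"+n,im=im,W=W)
    z=W[...,2]
    b=W[(W[...,0]>.33)&(W[...,0]<.64)&(W[...,1]>.15)&(W[...,1]<.35)&(z>.178)&(z<.192)]
    print(n,len(b)); 
    if len(b)>10: print(cv2.minAreaRect(b[:,:2].astype(np.float32)*1000), cv2.boxPoints(cv2.minAreaRect(b[:,:2].astype(np.float32)*1000)).round().tolist())
    m=(W[...,0]>.35)&(W[...,0]<.5)&(W[...,1]>-.35)&(W[...,1]<-.15)&(z>.057)&(z<.072);q=W[m];print(n,"jar",len(q),np.percentile(q,[3,97],axis=0).mean(0))
```

```text
t 8.13 at [0.389  0.2815 0.2847] yaw 11.7 q [22. 13. 81. -1. 84. 11.] w 0.0553 F [-0.5 -0.1  1.3]
scene 812
((493.10101318359375, 274.73583984375), (283.8860778808594, 65.51216888427734), 12.036937713623047) [[347.0, 277.0], [361.0, 213.0], [639.0, 272.0], [625.0, 336.0]]
scene jar 443 [ 0.42536613 -0.24442199  0.06404803]
side 516
((497.50811767578125, 256.09027099609375), (282.2447204589844, 73.55024719238281), 2.203425645828247) [[355.0, 287.0], [358.0, 214.0], [640.0, 225.0], [637.0, 298.0]]
side jar 467 [ 0.42374852 -0.24546172  0.06293365]
```

View pics/scene2.png

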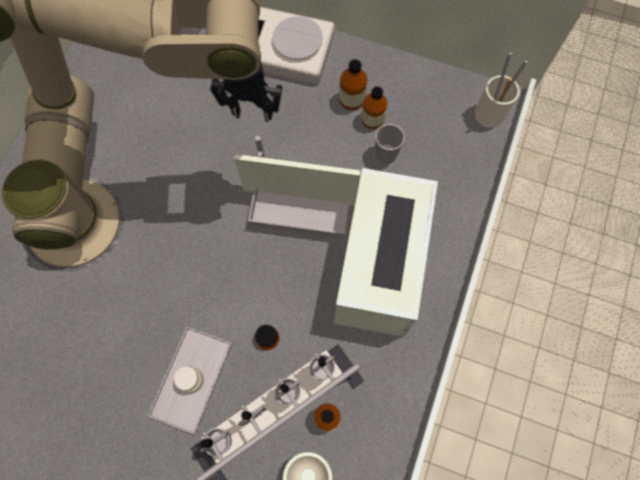

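The door is wide open, with its tray visible at (298,213) and the handle at (261,145). The jar is still in the shallow tray at (186,379). Next I measure the door tray from its rim and floor.

Run:
```python
from h import *
for n in("scene","side"):
    d=np.load(f"/tmp/{n}.npz");W=d["W"];z=W[...,2]
    b=(W[...,0]>.33)&(W[...,0]<.64)&(W[...,1]>.1)&(W[...,1]<.3)
    for nm,lo,hi in(("floor",.017,.028),("rim",.046,.056),("doortop",.18,.19)):
        m=(b&(z>lo)&(z<hi)).astype(np.uint8)
        k,l,st,c=cv2.connectedComponentsWithStats(m);i=1+np.argmax(st[1:,4])
        q=W[l==i] if nm!="rim" else W[m>0];r=cv2.minAreaRect(q[:,:2].astype(np.float32)*1000)
        print(n,nm,len(q),np.round(r[0]),np.round(r[1]),round(r[2],1),cv2.boxPoints(r).round().tolist())
for th in(1.4,1.5,1.6):print(th,handle(th))
s=telemetry.observe();p=np.array([.390,.2799])
print("theta",(np.radians(9.2)-(np.arctan2(*(p-H)[::-1])+np.radians(103.63)))%(2*np.pi))
th=1.516;F=frame(th)
for y in(-.067,-.139,-.211):print(H+F@[.055,y])
```

```text
scene floor 2579 [509. 210.] [221.  79.] 11.9 [[392.0, 226.0], [409.0, 149.0], [625.0, 194.0], [608.0, 272.0]]
scene rim 515 [503. 202.] [272.  95.] 11.9 [[361.0, 220.0], [380.0, 127.0], [646.0, 183.0], [626.0, 276.0]]
scene doortop 716 [493. 250.] [273.  17.] 12.0 [[358.0, 229.0], [361.0, 213.0], [628.0, 270.0], [625.0, 286.0]]
side floor 1120 [519. 222.] [204.  65.] 12.5 [[413.0, 232.0], [427.0, 168.0], [626.0, 212.0], [612.0, 276.0]]
side rim 570 [507. 204.] [286.  99.] 11.0 [[357.0, 225.0], [376.0, 128.0], [657.0, 182.0], [638.0, 280.0]]
side doortop 438 [497. 250.] [282.  54.] 3.9 [[354.0, 267.0], [358.0, 214.0], [640.0, 233.0], [636.0, 287.0]]
1.4 [0.3906402  0.25084525]
1.5 [0.38959127 0.27499381]
1.6 [0.39095843 0.29912644]
theta 1.5203979998312898
[0.57770163 0.20535233]
[0.50736497 0.18996553]
[0.43702831 0.17457872]
```

The door tray centre is about (0.508,0.202) and the door is at about 1.52 rad. The slots, along the 12° direction, are A (0.578,0.217), B (0.508,0.202) and C (0.438,0.187). The grips are at (0.689,-0.130), (0.641,-0.200) and (0.544,-0.339).

Run:
```python
from h import *
go((.50,.10,.29,40),(.6887,-.130,.29,55.3))
```

```text
t 8.23 at [0.3879 0.281  0.2805] yaw 11.7 q [22. 13. 82. -1. 84. 11.] w 0.0556 F [ 1.  -0.4 -0.9]
(0.5, 0.1, 0.29, 40) tx ty tz [-20.01   7.33  -0.42] turn -28.3 rows 5.1
(0.6887, -0.13, 0.29, 55.3) tx ty tz [-46.34  21.16   0.36] turn -43.6 rows 12.2
```

Request:
apply_moves([
  {"tx": -3.7, "ty": 1.5, "tz": -0.5, "turn": -6, "jaw": 0.3},
  {"tx": -7.4, "ty": 3, "tz": -0.5, "turn": -12, "jaw": 0.3},
  {"tx": -11.1, "ty": 4.5, "tz": -0.5, "turn": -18, "jaw": 0.3},
  {"tx": -14.8, "ty": 6, "tz": -0.5, "turn": -24, "jaw": 0.3},
  {"tx": -18.5, "ty": 7.5, "tz": -0.5, "turn": -30, "jaw": 0.3},
])

```text
time_s: 8.65
position: [0.4988, 0.1132, 0.2894]
tool_rot: [[-0.668, 0.743, 0.022], [0.743, 0.669, -0.014], [-0.025, 0.007, -1.0]]
ft_force: [0.7, 0.3, -0.0]
grip_width: 0.0555
```

Run:
```python
from h import *
go((.6887,-.130,.27,55.3))
```

```text
t 8.65 at [0.4988 0.1132 0.2894] yaw 42.0 q [ -0.  16.  76.  -1.  86. -42.] w 0.0555 F [ 0.7  0.3 -0. ]
(0.6887, -0.13, 0.27, 55.3) tx ty tz [-30.72  -2.16   2.7 ] turn -13.3 rows 7.4
```

Request:
apply_moves([
  {"tx": -4, "ty": -0.3, "tz": 0.5, "turn": -4, "jaw": 0.3},
  {"tx": -8, "ty": -0.6, "tz": 0.5, "turn": -8, "jaw": 0.3},
  {"tx": -12, "ty": -0.9, "tz": 0.5, "turn": -13.3, "jaw": 0.3},
  {"tx": -16, "ty": -1.2, "tz": 0.5, "turn": -13.3, "jaw": 0.3},
  {"tx": -20, "ty": -1.4, "tz": 0.5, "turn": -13.3, "jaw": 0.3},
])

```text
time_s: 9.07
position: [0.6226, -0.0471, 0.2878]
tool_rot: [[-0.821, 0.57, 0.02], [0.57, 0.822, -0.013], [-0.024, 0.0, -1.0]]
ft_force: [0.2, 0.2, 0.0]
grip_width: 0.0556
```

Run:
```python
from h import *
go((.6887,-.130,.275,55.3),(.6887,-.130,.212,55.3))
for n in("scene","side"):
    im,W=cloud(n);z=W[...,2]
    m=(z>.222)&(z<.236)&(im.max(2)<60)
    for c in((.6887,-.130),(.641,-.1998),(.592,-.270),(.544,-.3388)):
        q=W[m&(np.hypot(W[...,0]-c[0],W[...,1]-c[1])<.025)]
        if len(q)>5:print(n,len(q),((q.min(0)+q.max(0))/2).round(4))
```

```text
t 9.07 at [ 0.6226 -0.0471  0.2878] yaw 55.2 q [-15.  28.  58.  -0.  93. -70.] w 0.0556 F [0.2 0.2 0. ]
(0.6887, -0.13, 0.275, 55.3) tx ty tz [-10.12  -3.05   1.52] turn -0.1 rows 2.6
(0.6887, -0.13, 0.212, 55.3) tx ty tz [-9.97 -3.05  7.82] turn -0.1 rows 3.1
scene 44 [ 0.6908 -0.1289  0.2275]
scene 46 [ 0.6419 -0.199   0.2283]
scene 38 [ 0.5951 -0.2685  0.228 ]
scene 61 [ 0.5451 -0.3387  0.2284]
side 36 [ 0.6899 -0.1298  0.2257]
side 40 [ 0.6402 -0.2     0.2268]
side 49 [ 0.5917 -0.2696  0.2263]
side 58 [ 0.5435 -0.3397  0.2264]
```

Request:
apply_moves([
  {"tx": -4, "ty": -1.2, "tz": 0.5, "turn": 0, "jaw": 0.2},
  {"tx": -8, "ty": -2.4, "tz": 1, "turn": 0, "jaw": 0.2},
  {"tx": -10.2, "ty": -3, "tz": 1.5, "turn": 0, "jaw": 0.2},
  {"tx": -10.2, "ty": -3, "tz": 2, "turn": 0, "jaw": 0.2},
  {"tx": -10.2, "ty": -3, "tz": 2, "turn": 0, "jaw": 0.2},
])

```text
time_s: 9.58
position: [0.6904, -0.134, 0.2648]
tool_rot: [[-0.818, 0.575, 0.013], [0.575, 0.818, -0.012], [-0.018, -0.002, -1.0]]
ft_force: [0.1, 0.4, 0.6]
grip_width: 0.0513
```

Run:
```python
from h import *
go((.690,-.1295,.212,55.3))
```

```text
t 9.58 at [ 0.6904 -0.134   0.2648] yaw 54.9 q [-20.  38.  44.  -0.  97. -75.] w 0.0513 F [0.1 0.4 0.6]
(0.69, -0.1295, 0.212, 55.3) tx ty tz [0.38 0.35 5.27] turn -0.4 rows 1.3
```

Request:
apply_moves([
  {"tx": 0.4, "ty": 0.3, "tz": 1.5, "turn": 0, "jaw": 0.2},
  {"tx": 0.4, "ty": 0.3, "tz": 3.5, "turn": 0, "jaw": 0.2},
  {"tx": 0.4, "ty": 0.3, "tz": 5.2, "turn": 0, "jaw": 0.2},
  {"tx": 0.4, "ty": 0.3, "tz": 5.2, "turn": 0, "jaw": -0.4},
  {"tx": 0.4, "ty": 0.3, "tz": 5.2, "turn": 0, "jaw": -0.9},
], squeeze=40)

```text
time_s: 10.0
position: [0.6889, -0.1286, 0.2128]
tool_rot: [[-0.818, 0.574, 0.012], [0.574, 0.819, -0.011], [-0.016, -0.002, -1.0]]
ft_force: [-0.1, 0.2, 0.4]
grip_width: 0.0278
```

Request:
apply_moves([
  {"tx": 0, "ty": 0, "tz": 0, "turn": 0, "jaw": -0.9},
  {"tx": 0, "ty": 0, "tz": 0, "turn": 0, "jaw": -0.9},
  {"tx": 0, "ty": 0, "tz": 0, "turn": 0, "jaw": -0.9},
  {"tx": 0, "ty": 0, "tz": 0, "turn": 0, "jaw": -0.9},
])

```text
time_s: 10.33
position: [0.6892, -0.1282, 0.2144]
tool_rot: [[-0.819, 0.574, 0.015], [0.574, 0.819, -0.011], [-0.018, -0.001, -1.0]]
ft_force: [-0.0, 2.4, 5.8]
grip_width: 0.0153
```

Run:
```python
from h import *
p=telemetry.observe()["position"]
u=np.array([-.822,.5696])
go((*p[:2],p[2]+.03,55.3),(*(p[:2]+.085*u),p[2]+.03,55.3))
```

```text
t 10.33 at [ 0.6892 -0.1282  0.2144] yaw 55.0 q [-20.  38.  50.  -0.  90. -75.] w 0.0153 F [-0.   2.4  5.8]
(np.float64(0.6892494556171271), np.float64(-0.1281772989503469), np.float64(0.2444082519958201), 55.3) tx ty tz [-0.06 -0.   -3.  ] turn -0.3 rows 0.7
(np.float64(0.6193794556171272), np.float64(-0.0797612989503469), np.float64(0.2444082519958201), 55.3) tx ty tz [ 8.44 -0.05 -3.16] turn -0.3 rows 2.2
```

Request:
apply_moves([
  {"tx": 0, "ty": 0, "tz": -1.5, "turn": 0, "jaw": -0.9},
  {"tx": 0, "ty": 0, "tz": -3, "turn": 0, "jaw": -0.9},
  {"tx": 0, "ty": 0, "tz": -3, "turn": 0, "jaw": -0.9},
  {"tx": 2.5, "ty": 0, "tz": -3.1, "turn": 0, "jaw": -0.9},
  {"tx": 5, "ty": 0, "tz": -3.2, "turn": 0, "jaw": -0.9},
])

```text
time_s: 10.75
position: [0.6472, -0.0995, 0.2437]
tool_rot: [[-0.818, 0.575, 0.013], [0.575, 0.818, -0.011], [-0.017, -0.002, -1.0]]
ft_force: [-0.7, 0.2, -2.5]
grip_width: 0.0148
```

Request:
apply_moves([
  {"tx": 2, "ty": 0, "tz": 0, "turn": 0, "jaw": -0.9},
  {"tx": 4, "ty": 0, "tz": 0, "turn": 0, "jaw": -0.9},
  {"tx": 6, "ty": 0, "tz": 0, "turn": 0, "jaw": -0.9},
  {"tx": 6.5, "ty": 0, "tz": 0, "turn": 0, "jaw": -0.9},
])

```text
time_s: 11.08
position: [0.5919, -0.0606, 0.2421]
tool_rot: [[-0.819, 0.574, 0.011], [0.574, 0.819, -0.01], [-0.015, -0.002, -1.0]]
ft_force: [-0.2, 0.5, -2.1]
grip_width: 0.015
```

Run:
```python
from h import *
go((.54,.07,.25,30),(.561,.137,.25,12),(.578,.217,.22,12))
im,W=cloud("side");save("side3",im)
```

```text
t 11.08 at [ 0.5919 -0.0606  0.2421] yaw 55.0 q [-17.  26.  68.  -0.  85. -72.] w 0.015 F [-0.2  0.5 -2.1]
(0.54, 0.07, 0.25, 30) tx ty tz [11.74  7.71 -0.98] turn 25.0 rows 3.4
(0.561, 0.137, 0.25, 12) tx ty tz [13.86 14.4  -1.03] turn 43.0 rows 4.8
(0.578, 0.217, 0.22, 12) tx ty tz [17.11 21.94  1.9 ] turn 43.0 rows 6.7
```

View pics/side3.png

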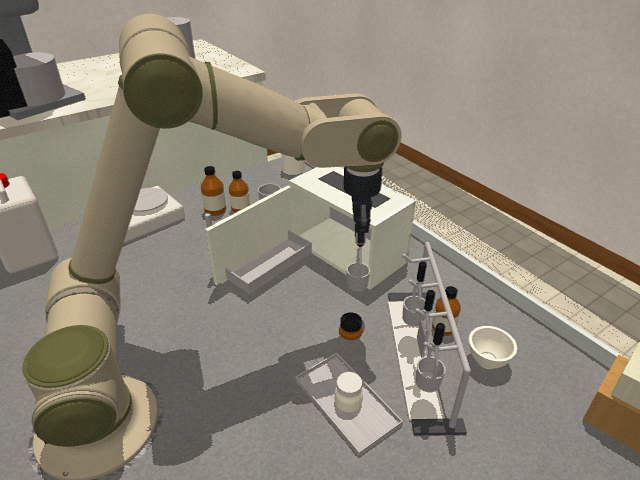

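The basket is held upright at (358,275), clear of the rack. The door tray is open at (270,265) and the jar is still at (349,390). Now I carry the basket over.

Request:
apply_moves([
  {"tx": 3, "ty": 1.9, "tz": -0.3, "turn": 6, "jaw": -0.9},
  {"tx": 6, "ty": 3.8, "tz": -0.6, "turn": 12, "jaw": -0.9},
  {"tx": 9, "ty": 5.8, "tz": -0.8, "turn": 18, "jaw": -0.9},
  {"tx": 11.7, "ty": 7.7, "tz": -1, "turn": 25, "jaw": -0.9},
  {"tx": 12.8, "ty": 11, "tz": -1, "turn": 31, "jaw": -0.9},
])

```text
time_s: 11.55
position: [0.5491, 0.1036, 0.2506]
tool_rot: [[-0.4, 0.917, 0.011], [0.916, 0.4, -0.011], [-0.015, 0.006, -1.0]]
ft_force: [1.7, 0.1, -0.9]
grip_width: 0.0147
```

Run:
```python
from h import *
go((.561,.137,.24,12),(.578,.217,.23,12))
```

```text
t 11.55 at [0.5491 0.1036 0.2506] yaw 23.6 q [ -1.  22.  73.  -1.  84. -25.] w 0.0147 F [ 1.7  0.1 -0.9]
(0.561, 0.137, 0.24, 12) tx ty tz [2.6  2.43 1.03] turn 11.6 rows 0.9
(0.578, 0.217, 0.23, 12) tx ty tz [9.27 7.18 1.96] turn 11.6 rows 2.9
```

Request:
apply_moves([
  {"tx": 2.6, "ty": 2.4, "tz": 0.5, "turn": 6, "jaw": -0.9},
  {"tx": 5.5, "ty": 4.5, "tz": 1, "turn": 11.6, "jaw": -0.9},
  {"tx": 8, "ty": 6.4, "tz": 1.5, "turn": 11.6, "jaw": -0.9},
  {"tx": 9.3, "ty": 7.2, "tz": 2, "turn": 11.6, "jaw": -0.9},
  {"tx": 9.3, "ty": 7.2, "tz": 2, "turn": 11.6, "jaw": -0.9},
])

```text
time_s: 11.97
position: [0.5784, 0.2198, 0.2273]
tool_rot: [[-0.211, 0.978, 0.008], [0.977, 0.211, -0.011], [-0.013, 0.006, -1.0]]
ft_force: [-0.4, -0.6, -2.2]
grip_width: 0.0148
```

Run:
```python
from h import *
go((.578,.217,.168,12))
im,W=cloud("side");save("side4",im)
```

```text
t 11.97 at [0.5784 0.2198 0.2273] yaw 12.2 q [10. 30. 65. -1. 85. -2.] w 0.0148 F [-0.4 -0.6 -2.2]
(0.578, 0.217, 0.168, 12) tx ty tz [-0.19 -0.13  5.93] turn 0.2 rows 1.4
```

View pics/side4.png

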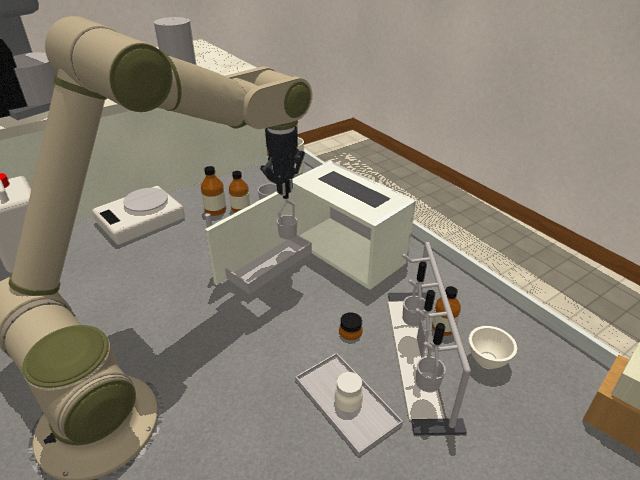

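The basket at (288,228) hangs over the hinge end of the door tray, so I lower it.

Request:
apply_moves([
  {"tx": -0.3, "ty": -0.1, "tz": 1.5, "turn": 0, "jaw": -0.9},
  {"tx": -0.3, "ty": -0.1, "tz": 3.3, "turn": 0, "jaw": -0.9},
  {"tx": -0.3, "ty": -0.1, "tz": 5, "turn": 0, "jaw": -0.9},
  {"tx": -0.3, "ty": -0.1, "tz": 5.6, "turn": 0, "jaw": -0.9},
  {"tx": -0.3, "ty": -0.1, "tz": 5.8, "turn": 0, "jaw": -0.9},
])

```text
time_s: 12.43
position: [0.5786, 0.2127, 0.1692]
tool_rot: [[-0.208, 0.978, 0.007], [0.978, 0.208, -0.013], [-0.014, 0.004, -1.0]]
ft_force: [0.1, -0.1, -1.5]
grip_width: 0.0147
```

Request:
apply_moves([
  {"tx": 0, "ty": 0, "tz": 0.1, "turn": 0, "jaw": -0.9},
  {"tx": 0, "ty": 0, "tz": 0.1, "turn": 0, "jaw": -0.9},
])

```text
time_s: 12.6
position: [0.5791, 0.212, 0.169]
tool_rot: [[-0.207, 0.978, 0.008], [0.978, 0.207, -0.013], [-0.014, 0.006, -1.0]]
ft_force: [0.2, -0.4, -1.3]
grip_width: 0.0148
```

Run:
```python
from h import *
go((.578,.215,.166,12))
```

```text
t 12.6 at [0.5791 0.212  0.169 ] yaw 12.0 q [ 9. 32. 71. -1. 77. -2.] w 0.0148 F [ 0.2 -0.4 -1.3]
(0.578, 0.215, 0.166, 12) tx ty tz [ 0.32 -0.05  0.29] turn -0.0 rows 0.1
```

Nearly down, with Fz still showing the basket's weight. I'll lower 4 mm more, release and rise.

Request:
apply_moves([
  {"tx": 0.2, "ty": 0, "tz": 0.3, "turn": 0, "jaw": -0.9},
  {"tx": 0.2, "ty": 0, "tz": 0.4, "turn": 0, "jaw": -0.9},
  {"tx": 0.2, "ty": 0, "tz": 0.4, "turn": 0, "jaw": -0.5},
  {"tx": 0.2, "ty": 0, "tz": 0.4, "turn": 0, "jaw": 0},
  {"tx": 0.2, "ty": 0, "tz": 0.4, "turn": 0, "jaw": 0},
])

```text
time_s: 13.02
position: [0.5788, 0.214, 0.1653]
tool_rot: [[-0.207, 0.978, 0.009], [0.978, 0.208, -0.013], [-0.014, 0.006, -1.0]]
ft_force: [-0.9, 0.6, -0.2]
grip_width: 0.0424
```

Request:
apply_moves([
  {"tx": 0, "ty": 0, "tz": 0, "turn": 0, "jaw": 0.2},
  {"tx": 0, "ty": 0, "tz": -2, "turn": 0, "jaw": 0.2},
  {"tx": 0, "ty": 0, "tz": -5, "turn": 0, "jaw": 0.2},
  {"tx": 0, "ty": 0, "tz": -9, "turn": 0, "jaw": 0.2},
  {"tx": 0, "ty": 0, "tz": -12, "turn": 0, "jaw": 0.2},
])

```text
time_s: 13.43
position: [0.5777, 0.2156, 0.2881]
tool_rot: [[-0.208, 0.978, 0.011], [0.978, 0.208, -0.012], [-0.014, 0.008, -1.0]]
ft_force: [-0.1, 0.0, 0.5]
grip_width: 0.0512
```

```bash
cat >> h.py <<'E'
def grips():
    """dark grip tops (centre of top 10 mm), and jar tops, from both outer cameras"""
    for n in("scene","side"):
        im,W=cloud(n);z=W[...,2];dk=im.max(2)<60
        for lo,hi,b in((.172,.19,(.33,.66,.1,.32)),(.222,.236,(.5,.75,-.4,-.05))):
            m=dk&(z>lo)&(z<hi)&(W[...,0]>b[0])&(W[...,0]<b[1])&(W[...,1]>b[2])&(W[...,1]<b[3])
            k,l,st,c=cv2.connectedComponentsWithStats(m.astype(np.uint8))
            for i in range(1,k):
                if st[i,4]>10:
                    q=W[l==i];print(n,"grip",st[i,4],((q.min(0)+q.max(0))/2).round(4),"ztop",q[:,2].max().round(4))
        m=(W[...,0]>.3)&(W[...,0]<.55)&(W[...,1]>-.37)&(W[...,1]<-.12)&(z>.057)&(z<.072)&(im.min(2)>120)
        q=W[m]
        if len(q):print(n,"jar",len(q),((np.percentile(q,3,axis=0)+np.percentile(q,97,axis=0))/2).round(3))
    return im
E
python3 - <<'E'
from h import *
im=grips();save("side5",im)
go((.56,.08,.285,30),(.641,-.1995,.275,55.3))
E
```

```text
scene grip 44 [0.5802 0.21   0.1791] ztop 0.1858
scene grip 47 [ 0.6422 -0.199   0.2274] ztop 0.2324
scene grip 40 [ 0.5951 -0.2685  0.2277] ztop 0.2326
scene grip 61 [ 0.5451 -0.3384  0.2286] ztop 0.2347
scene jar 477 [ 0.473 -0.281  0.065]
side grip 27 [0.5788 0.2086 0.177 ] ztop 0.182
side grip 38 [ 0.6406 -0.1996  0.2265] ztop 0.2304
side grip 51 [ 0.5926 -0.2701  0.2261] ztop 0.23
side grip 61 [ 0.5435 -0.3397  0.2264] ztop 0.2306
side jar 426 [ 0.425 -0.245  0.064]
t 13.53 at [0.5789 0.216  0.2911] yaw 12.0 q [10. 27. 58. -1. 93. -2.] w 0.0514 F [-0.1 -0.4 -0.8]
(0.56, 0.08, 0.285, 30) tx ty tz [-12.9   -4.68   0.73] turn -18.0 rows 3.3
(0.641, -0.1995, 0.275, 55.3) tx ty tz [-41.9   -2.59   2.19] turn -43.3 rows 10.1
```

Request:
apply_moves([
  {"tx": -4, "ty": -0.5, "tz": 0.3, "turn": -6.5, "jaw": 0.2},
  {"tx": -8, "ty": -1, "tz": 0.4, "turn": -13, "jaw": 0.2},
  {"tx": -12, "ty": -1.3, "tz": 0.5, "turn": -19.5, "jaw": 0.2},
  {"tx": -16, "ty": -1.6, "tz": 0.6, "turn": -26, "jaw": 0.2},
  {"tx": -20, "ty": -1.8, "tz": 0.6, "turn": -32, "jaw": 0.2},
])

```text
time_s: 13.95
position: [0.6025, 0.0148, 0.2871]
tool_rot: [[-0.699, 0.715, 0.018], [0.715, 0.699, -0.011], [-0.02, 0.006, -1.0]]
ft_force: [0.8, 0.5, 0.2]
grip_width: 0.051
```

Run:
```python
from h import *
go((.641,-.1993,.275,55.3))
```

```text
t 13.95 at [0.6025 0.0148 0.2871] yaw 44.3 q [-10.  26.  62.  -0.  91. -54.] w 0.051 F [0.8 0.5 0.2]
(0.641, -0.1993, 0.275, 55.3) tx ty tz [-17.97 -12.22   1.51] turn -11.0 rows 5.2
```

Request:
apply_moves([
  {"tx": -3.4, "ty": -2.3, "tz": 0.3, "turn": -5, "jaw": 0.2},
  {"tx": -6.8, "ty": -4.6, "tz": 0.6, "turn": -11, "jaw": 0.2},
  {"tx": -10.2, "ty": -6.9, "tz": 0.9, "turn": -11, "jaw": 0.2},
  {"tx": -13.6, "ty": -9.2, "tz": 1.2, "turn": -11, "jaw": 0.2},
  {"tx": -17, "ty": -11.5, "tz": 1.5, "turn": -11, "jaw": 0.2},
])

```text
time_s: 14.37
position: [0.6392, -0.1894, 0.2741]
tool_rot: [[-0.822, 0.569, 0.018], [0.569, 0.822, -0.01], [-0.02, 0.002, -1.0]]
ft_force: [0.1, -0.3, 0.0]
grip_width: 0.0512
```

Request:
apply_moves([
  {"tx": 0, "ty": 0, "tz": 0, "turn": 0, "jaw": 0.2},
  {"tx": 0, "ty": 0, "tz": 0, "turn": 0, "jaw": 0.2},
])

```text
time_s: 14.53
position: [0.6389, -0.1918, 0.2722]
tool_rot: [[-0.82, 0.572, 0.015], [0.572, 0.82, -0.009], [-0.018, 0.001, -1.0]]
ft_force: [-0.3, 0.3, -0.1]
grip_width: 0.0514
```

Run:
```python
from h import *
go((.641,-.1993,.212,55.3))
```

```text
t 14.53 at [ 0.6389 -0.1918  0.2722] yaw 55.1 q [-27.  33.  51.  -0.  95. -82.] w 0.0514 F [-0.3  0.3 -0.1]
(0.641, -0.1993, 0.212, 55.3) tx ty tz [-0.5  -0.5   6.03] turn -0.2 rows 1.5
```

Request:
apply_moves([
  {"tx": -0.5, "ty": -0.5, "tz": 1, "turn": 0, "jaw": 0.2},
  {"tx": -0.5, "ty": -0.5, "tz": 3, "turn": 0, "jaw": 0.2},
  {"tx": -0.5, "ty": -0.5, "tz": 5, "turn": 0, "jaw": 0.2},
  {"tx": -0.5, "ty": -0.5, "tz": 5.9, "turn": 0, "jaw": 0.2},
  {"tx": -0.5, "ty": -0.5, "tz": 5.9, "turn": 0, "jaw": -0.4},
])

```text
time_s: 14.95
position: [0.6404, -0.198, 0.2106]
tool_rot: [[-0.821, 0.571, 0.011], [0.571, 0.821, -0.007], [-0.013, 0.001, -1.0]]
ft_force: [0.1, -0.2, -0.8]
grip_width: 0.0405
```

Request:
apply_moves([
  {"tx": 0, "ty": 0, "tz": 0, "turn": 0, "jaw": -0.9},
  {"tx": 0, "ty": 0, "tz": 0, "turn": 0, "jaw": -0.9},
  {"tx": 0, "ty": 0, "tz": 0, "turn": 0, "jaw": -0.9},
  {"tx": 0, "ty": 0, "tz": 0, "turn": 0, "jaw": -0.9},
  {"tx": 0, "ty": 0, "tz": 0, "turn": 0, "jaw": -0.9},
])

```text
time_s: 15.37
position: [0.6407, -0.1978, 0.2115]
tool_rot: [[-0.821, 0.57, 0.013], [0.57, 0.821, -0.007], [-0.014, 0.001, -1.0]]
ft_force: [0.8, 2.1, 2.4]
grip_width: 0.0147
```

Run:
```python
from h import *
p=telemetry.observe()["position"]
u=np.array([-.822,.5696])
go((*p[:2],p[2]+.03,55.3),(*(p[:2]+.115*u),p[2]+.035,55.3))
```

```text
t 15.37 at [ 0.6407 -0.1978  0.2115] yaw 55.2 q [-27.  35.  57.  -0.  87. -82.] w 0.0147 F [0.8 2.1 2.4]
(np.float64(0.6406702496075705), np.float64(-0.19779203836302559), np.float64(0.24147614250200158), 55.3) tx ty tz [-0.04  0.   -3.  ] turn -0.1 rows 0.7
(np.float64(0.5461402496075705), np.float64(-0.13228803836302558), np.float64(0.2464761425020016), 55.3) tx ty tz [ 1.145e+01 -1.000e-02 -3.660e+00] turn -0.1 rows 2.9
```

Request:
apply_moves([
  {"tx": 0, "ty": 0, "tz": -1.5, "turn": 0, "jaw": -0.9},
  {"tx": 0, "ty": 0, "tz": -3.1, "turn": 0, "jaw": -0.9},
  {"tx": 0, "ty": 0, "tz": -3.2, "turn": 0, "jaw": -0.9},
  {"tx": 2.5, "ty": 0, "tz": -3.3, "turn": 0, "jaw": -0.9},
  {"tx": 5, "ty": 0, "tz": -3.4, "turn": 0, "jaw": -0.9},
])

```text
time_s: 15.78
position: [0.5987, -0.1692, 0.2435]
tool_rot: [[-0.821, 0.571, 0.012], [0.571, 0.821, -0.007], [-0.014, 0.001, -1.0]]
ft_force: [-0.0, 0.2, -1.3]
grip_width: 0.015
```

Request:
apply_moves([
  {"tx": 2, "ty": 0, "tz": 0, "turn": 0, "jaw": -0.9},
  {"tx": 4, "ty": 0, "tz": 0, "turn": 0, "jaw": -0.9},
  {"tx": 6, "ty": 0, "tz": 0, "turn": 0, "jaw": -0.9},
  {"tx": 6.5, "ty": 0.5, "tz": 0, "turn": 0, "jaw": -0.9},
])

```text
time_s: 16.12
position: [0.546, -0.1269, 0.2424]
tool_rot: [[-0.821, 0.571, 0.01], [0.571, 0.821, -0.007], [-0.012, 0.0, -1.0]]
ft_force: [0.7, 0.6, -0.4]
grip_width: 0.0151
```

Run:
```python
from h import *
go((.49,.10,.245,12),(.508,.202,.22,12))
```

```text
t 16.12 at [ 0.546  -0.1269  0.2424] yaw 55.2 q [-25.  23.  74.  -0.  83. -80.] w 0.0151 F [ 0.7  0.6 -0.4]
(0.49, 0.1, 0.245, 12) tx ty tz [17.55 15.43 -0.47] turn 43.2 rows 5.6
(0.508, 0.202, 0.22, 12) tx ty tz [21.93 24.83  1.98] turn 43.2 rows 8.0
```

Request:
apply_moves([
  {"tx": 3.1, "ty": 2.7, "tz": -0.1, "turn": 6.5, "jaw": -0.9},
  {"tx": 6.2, "ty": 5.5, "tz": -0.2, "turn": 13, "jaw": -0.9},
  {"tx": 9.3, "ty": 8.2, "tz": -0.3, "turn": 19.5, "jaw": -0.9},
  {"tx": 12.4, "ty": 10.9, "tz": -0.4, "turn": 26, "jaw": -0.9},
  {"tx": 15.5, "ty": 13.6, "tz": -0.5, "turn": 32.5, "jaw": -0.9},
])

```text
time_s: 16.53
position: [0.4972, 0.0709, 0.2453]
tool_rot: [[-0.388, 0.922, 0.011], [0.922, 0.388, -0.007], [-0.01, 0.007, -1.0]]
ft_force: [1.6, -0.4, -0.8]
grip_width: 0.0147
```

Run:
```python
from h import *
go((.49,.11,.235,12),(.507,.200,.225,12))
```

```text
t 16.53 at [0.4972 0.0709 0.2453] yaw 22.8 q [ -5.  17.  82.  -0.  80. -28.] w 0.0147 F [ 1.6 -0.4 -0.8]
(0.49, 0.11, 0.235, 12) tx ty tz [3.9  0.84 1.  ] turn 10.8 rows 1.0
(0.507, 0.2, 0.225, 12) tx ty tz [11.54  5.89  1.95] turn 10.8 rows 3.1
```

Request:
apply_moves([
  {"tx": 3.5, "ty": 0.9, "tz": 0.6, "turn": 5.4, "jaw": -0.9},
  {"tx": 6.5, "ty": 2.5, "tz": 1, "turn": 10.8, "jaw": -0.9},
  {"tx": 9, "ty": 4.2, "tz": 1.5, "turn": 10.8, "jaw": -0.9},
  {"tx": 11.5, "ty": 5.9, "tz": 1.9, "turn": 10.8, "jaw": -0.9},
  {"tx": 11.5, "ty": 5.9, "tz": 1.9, "turn": 10.8, "jaw": -0.9},
])

```text
time_s: 16.95
position: [0.5076, 0.2039, 0.2241]
tool_rot: [[-0.212, 0.977, 0.01], [0.977, 0.212, -0.006], [-0.007, 0.008, -1.0]]
ft_force: [-0.5, -0.0, -2.4]
grip_width: 0.0148
```

Run:
```python
from h import *
go((.507,.200,.164,12))
```

```text
t 16.95 at [0.5076 0.2039 0.2241] yaw 12.2 q [10. 22. 78. -0. 80. -2.] w 0.0148 F [-0.5 -0.  -2.4]
(0.507, 0.2, 0.164, 12) tx ty tz [-0.32 -0.19  6.01] turn 0.2 rows 1.4
```

Request:
apply_moves([
  {"tx": -0.3, "ty": -0.1, "tz": 1.5, "turn": 0, "jaw": -0.9},
  {"tx": -0.3, "ty": -0.1, "tz": 3.3, "turn": 0, "jaw": -0.9},
  {"tx": -0.3, "ty": -0.1, "tz": 5, "turn": 0, "jaw": -0.9},
  {"tx": -0.3, "ty": -0.1, "tz": 5.7, "turn": 0, "jaw": -0.9},
  {"tx": -0.3, "ty": -0.1, "tz": 5.9, "turn": 0, "jaw": -0.9},
])

```text
time_s: 17.37
position: [0.5081, 0.2002, 0.1644]
tool_rot: [[-0.212, 0.977, 0.009], [0.977, 0.212, -0.006], [-0.008, 0.007, -1.0]]
ft_force: [-1.3, -1.1, 3.4]
grip_width: 0.0151
```

Request:
apply_moves([
  {"tx": 0, "ty": 0, "tz": 0.1, "turn": 0, "jaw": -0.9},
  {"tx": 0, "ty": 0, "tz": 0.1, "turn": 0, "jaw": -0.9},
])

```text
time_s: 17.53
position: [0.5087, 0.1999, 0.1643]
tool_rot: [[-0.211, 0.977, 0.01], [0.977, 0.211, -0.006], [-0.008, 0.009, -1.0]]
ft_force: [-0.8, -0.4, 2.2]
grip_width: 0.0152
```

Run:
```python
from h import *
go((.507,.200,.162,12))
```

```text
t 17.53 at [0.5087 0.1999 0.1643] yaw 12.2 q [ 9. 26. 83. -0. 71. -3.] w 0.0152 F [-0.8 -0.4  2.2]
(0.507, 0.2, 0.162, 12) tx ty tz [ 0.04 -0.17  0.23] turn 0.2 rows 0.1
```

The basket touches the floor (Fz +2). I release and rise.

Request:
apply_moves([
  {"tx": 0, "ty": 0, "tz": 0, "turn": 0, "jaw": -0.6},
  {"tx": 0, "ty": 0, "tz": 0, "turn": 0, "jaw": -0.2},
  {"tx": 0, "ty": 0, "tz": 0, "turn": 0, "jaw": 0},
  {"tx": 0, "ty": 0, "tz": 0, "turn": 0, "jaw": 0},
  {"tx": 0, "ty": 0, "tz": 0, "turn": 0, "jaw": 0},
])

```text
time_s: 17.95
position: [0.5088, 0.2, 0.1644]
tool_rot: [[-0.211, 0.977, 0.01], [0.977, 0.211, -0.006], [-0.008, 0.009, -1.0]]
ft_force: [-0.2, 0.6, 0.4]
grip_width: 0.0429
```

Request:
apply_moves([
  {"tx": 0, "ty": 0, "tz": -1, "turn": 0, "jaw": 0},
  {"tx": 0, "ty": 0, "tz": -3, "turn": 0, "jaw": 0},
  {"tx": 0, "ty": 0, "tz": -6, "turn": 0, "jaw": 0.2},
  {"tx": 0, "ty": 0, "tz": -9, "turn": 0, "jaw": 0.2},
  {"tx": 0, "ty": 0, "tz": -12, "turn": 0, "jaw": 0.2},
])

```text
time_s: 18.37
position: [0.5072, 0.2007, 0.2866]
tool_rot: [[-0.211, 0.977, 0.011], [0.977, 0.211, -0.006], [-0.008, 0.009, -1.0]]
ft_force: [0.7, 0.1, -0.7]
grip_width: 0.0509
```

Run:
```python
from h import *
im=grips();save("side6",im)
go((.48,.0,.285,40),(.544,-.339,.275,55.3))
```

```text
scene grip 39 [0.51   0.1983 0.1796] ztop 0.1869
scene grip 42 [0.5816 0.2102 0.1785] ztop 0.1849
scene grip 40 [ 0.5949 -0.2685  0.2292] ztop 0.2333
scene grip 61 [ 0.5451 -0.339   0.228 ] ztop 0.2329
scene jar 470 [ 0.464 -0.257  0.065]
side grip 25 [0.5796 0.2092 0.1768] ztop 0.1814
side grip 28 [0.5079 0.1973 0.178 ] ztop 0.1827
side grip 48 [ 0.593  -0.2702  0.2266] ztop 0.2306
side grip 62 [ 0.5438 -0.3394  0.2265] ztop 0.2309
side jar 400 [ 0.404 -0.195  0.064]
t 18.47 at [0.5087 0.201  0.29  ] yaw 12.2 q [ 9. 20. 71. -0. 88. -3.] w 0.0511 F [ 0.8 -0.7  1.1]
(0.48, 0.0, 0.285, 40) tx ty tz [-19.03  -7.07   0.53] turn -27.8 rows 4.9
(0.544, -0.339, 0.275, 55.3) tx ty tz [-53.51  -8.01   1.81] turn -43.1 rows 13.0
```

View pics/side6.png

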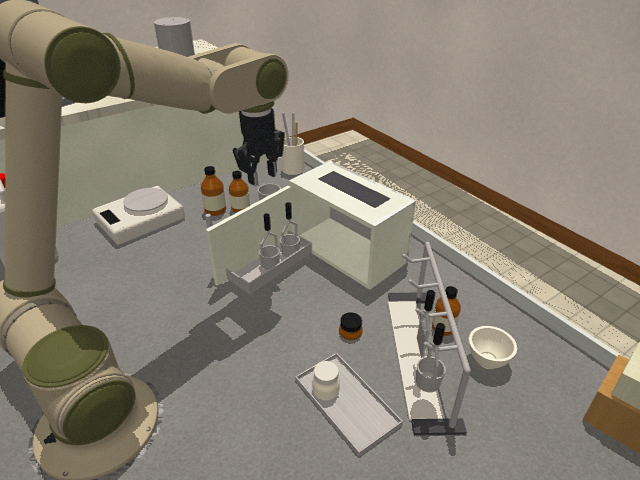

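Two baskets stand in the door tray at (269,255) and (290,240). The jar has been knocked along the shallow tray to (326,380), so I check it against the tray's frame.

Run:
```python
from h import *
for n in("scene","side"):
    im,W=cloud(n);z=W[...,2];x,y=W[...,0],W[...,1]
    b=(x>.33)&(x<.5)&(y>-.37)&(y<-.12)
    m=b&(np.abs(z)<.02)&(im.min(2)>125)&(z<.02)
    q=W[cv2.morphologyEx(m.astype(np.uint8),cv2.MORPH_OPEN,np.ones((3,3)))>0]
    r=cv2.minAreaRect(q[:,:2].astype(np.float32)*1000)
    bx=cv2.boxPoints(r)/1000;e=bx[1]-bx[0];f=bx[2]-bx[1]
    L=(e if np.linalg.norm(e)>np.linalg.norm(f) else f);L/=np.linalg.norm(L);S=np.array([L[1],-L[0]])
    j=W[b&(z>.058)&(z<.071)];c=(np.percentile(j,3,axis=0)+np.percentile(j,97,axis=0))/2
    A=np.c_[j[:,:2],np.ones(len(j))];k=np.linalg.lstsq(A,j[:,2],rcond=None)[0]
    print(n,np.round(r[0]),np.round(r[1]),"L",L.round(3),"jar",c.round(4),"in tray x,y",((c[:2]-np.array(r[0])/1000)@S).round(4),((c[:2]-np.array(r[0])/1000)@L).round(4),"zspan",np.percentile(j[:,2],[5,50,95]).round(4),"slope",k[:2].round(3))
go()
```

```text
scene [ 419. -239.] [119. 216.] L [ 0.011 -1.   ] jar [ 0.4042 -0.1959  0.0643] in tray x,y 0.0141 -0.0432 zspan [0.0601 0.0646 0.0683] slope [-0.006 -0.012]
side [ 415. -245.] [169. 250.] L [ 0.005 -1.   ] jar [ 0.4032 -0.1966  0.0635] in tray x,y 0.0116 -0.0484 zspan [0.0612 0.064  0.0667] slope [0.018 0.026]
t 18.57 at [0.5075 0.2007 0.2852] yaw 12.2 q [ 9. 20. 71. -0. 88. -3.] w 0.051 F [-0.9  0.5 -0.5]
```

The jar stands flat on the tray floor (slope about 0, top at 0.064), about 19 mm off in x and 47 mm in y, which is within limits. I carry on with the third basket.

Request:
apply_moves([
  {"tx": -3.9, "ty": -1.3, "tz": 0, "turn": -6, "jaw": 0.2},
  {"tx": -7.8, "ty": -2.6, "tz": 0, "turn": -12, "jaw": 0.2},
  {"tx": -11.7, "ty": -3.9, "tz": 0, "turn": -18, "jaw": 0.2},
  {"tx": -15.6, "ty": -5.2, "tz": 0, "turn": -24, "jaw": 0.2},
  {"tx": -19.5, "ty": -6.5, "tz": 0, "turn": -30, "jaw": 0.2},
])

```text
time_s: 18.98
position: [0.485, 0.0012, 0.285]
tool_rot: [[-0.669, 0.743, 0.01], [0.743, 0.669, -0.005], [-0.01, 0.004, -1.0]]
ft_force: [1.3, 0.0, 0.7]
grip_width: 0.0516
```

Run:
```python
from h import *
go((.544,-.339,.275,55.3))
```

```text
t 18.98 at [0.485  0.0012 0.285 ] yaw 42.0 q [-14.  13.  80.  -0.  85. -56.] w 0.0516 F [1.3 0.  0.7]
(0.544, -0.339, 0.275, 55.3) tx ty tz [-29.23 -18.37   1.23] turn -13.3 rows 8.3
```

Request:
apply_moves([
  {"tx": -3.3, "ty": -2.1, "tz": 0.2, "turn": -5, "jaw": 0.2},
  {"tx": -6.6, "ty": -4.2, "tz": 0.4, "turn": -10, "jaw": 0.2},
  {"tx": -9.9, "ty": -6.3, "tz": 0.6, "turn": -13.3, "jaw": 0.2},
  {"tx": -13.2, "ty": -8.4, "tz": 0.8, "turn": -13.3, "jaw": 0.2},
  {"tx": -16.5, "ty": -10.5, "tz": 1, "turn": -13.3, "jaw": 0.2},
])

```text
time_s: 19.4
position: [0.5169, -0.1936, 0.275]
tool_rot: [[-0.822, 0.57, 0.007], [0.57, 0.822, -0.004], [-0.008, 0.001, -1.0]]
ft_force: [0.4, 0.1, 0.0]
grip_width: 0.0516
```

Run:
```python
from h import *
go((.544,-.339,.275,55.3))
```

```text
t 19.4 at [ 0.5169 -0.1936  0.275 ] yaw 55.3 q [-33.  21.  71.   0.  87. -88.] w 0.0516 F [0.4 0.1 0. ]
(0.544, -0.339, 0.275, 55.3) tx ty tz [-10.52 -10.41   0.07] turn -0.0 rows 3.5
```

Request:
apply_moves([
  {"tx": -2.8, "ty": -2.7, "tz": 0, "turn": 0, "jaw": 0.2},
  {"tx": -5.5, "ty": -5.4, "tz": 0, "turn": 0, "jaw": 0.2},
  {"tx": -8, "ty": -8, "tz": 0, "turn": 0, "jaw": 0.2},
  {"tx": -10.2, "ty": -10.1, "tz": 0, "turn": 0, "jaw": 0.2},
  {"tx": -10.2, "ty": -10.1, "tz": 0, "turn": 0, "jaw": 0.2},
])

```text
time_s: 19.82
position: [0.5426, -0.3396, 0.2727]
tool_rot: [[-0.819, 0.573, 0.004], [0.573, 0.819, -0.002], [-0.005, 0.001, -1.0]]
ft_force: [0.4, -0.3, 0.3]
grip_width: 0.0515
```

Run:
```python
from h import *
go((.544,-.339,.212,55.3))
```

```text
t 19.82 at [ 0.5426 -0.3396  0.2727] yaw 55.0 q [-43.  30.  56.   0.  93. -98.] w 0.0515 F [ 0.4 -0.3  0.3]
(0.544, -0.339, 0.212, 55.3) tx ty tz [-0.05  0.13  6.07] turn -0.3 rows 1.5
```

Request:
apply_moves([
  {"tx": 0, "ty": 0.1, "tz": 1, "turn": 0, "jaw": 0.2},
  {"tx": 0, "ty": 0.1, "tz": 3, "turn": 0, "jaw": 0.2},
  {"tx": 0, "ty": 0.1, "tz": 5, "turn": 0, "jaw": 0.2},
  {"tx": 0, "ty": 0.1, "tz": 5.9, "turn": 0, "jaw": 0.2},
  {"tx": 0, "ty": 0.1, "tz": 5.9, "turn": 0, "jaw": -0.4},
])

```text
time_s: 20.23
position: [0.5427, -0.3373, 0.2105]
tool_rot: [[-0.82, 0.573, -0.0], [0.573, 0.82, 0.002], [0.001, 0.002, -1.0]]
ft_force: [-0.2, -0.1, 0.4]
grip_width: 0.0402
```

Request:
apply_moves([
  {"tx": 0, "ty": 0, "tz": 0, "turn": 0, "jaw": -0.9},
  {"tx": 0, "ty": 0, "tz": 0, "turn": 0, "jaw": -0.9},
  {"tx": 0, "ty": 0, "tz": 0, "turn": 0, "jaw": -0.9},
  {"tx": 0, "ty": 0, "tz": 0, "turn": 0, "jaw": -0.9},
  {"tx": 0, "ty": 0, "tz": 0, "turn": 0, "jaw": -0.9},
])

```text
time_s: 20.65
position: [0.5429, -0.3372, 0.2112]
tool_rot: [[-0.82, 0.572, 0.001], [0.572, 0.82, 0.002], [0.0, 0.002, -1.0]]
ft_force: [1.4, 2.0, 1.4]
grip_width: 0.0149
```

Request:
apply_moves([
  {"tx": 0, "ty": 0, "tz": -1.5, "turn": 0, "jaw": -0.9},
  {"tx": 0, "ty": 0, "tz": -3.1, "turn": 0, "jaw": -0.9},
  {"tx": 0, "ty": 0, "tz": -3.2, "turn": 0, "jaw": -0.9},
  {"tx": 2.5, "ty": 0, "tz": -3.3, "turn": 0, "jaw": -0.9},
  {"tx": 5, "ty": 0, "tz": -3.4, "turn": 0, "jaw": -0.9},
])

```text
time_s: 21.07
position: [0.5014, -0.3086, 0.2441]
tool_rot: [[-0.82, 0.573, 0.0], [0.573, 0.82, 0.002], [0.001, 0.002, -1.0]]
ft_force: [-0.4, 0.4, -1.4]
grip_width: 0.0149
```

Request:
apply_moves([
  {"tx": 2, "ty": 0, "tz": 0, "turn": 0, "jaw": -0.9},
  {"tx": 4, "ty": 0, "tz": 0, "turn": 0, "jaw": -0.9},
  {"tx": 6, "ty": 0, "tz": 0, "turn": 0, "jaw": -0.9},
  {"tx": 6.5, "ty": 0.5, "tz": 0, "turn": 0, "jaw": -0.9},
])

```text
time_s: 21.4
position: [0.449, -0.2661, 0.2439]
tool_rot: [[-0.819, 0.573, -0.001], [0.573, 0.819, 0.002], [0.002, 0.001, -1.0]]
ft_force: [1.3, 0.3, -1.0]
grip_width: 0.015
```

Run:
```python
from h import *
go((.42,.09,.245,12),(.437,.185,.225,12))
```

```text
t 21.4 at [ 0.449  -0.2661  0.2439] yaw 55.0 q [-44.  19.  79.   0.  82. -99.] w 0.015 F [ 1.3  0.3 -1. ]
(0.42, 0.09, 0.245, 12) tx ty tz [ 2.279e+01  2.752e+01 -2.000e-02] turn 43.0 rows 8.6
(0.437, 0.185, 0.225, 12) tx ty tz [26.83 36.27  2.  ] turn 43.0 rows 10.8
```

Request:
apply_moves([
  {"tx": 2.5, "ty": 3, "tz": -1.5, "turn": 5, "jaw": -0.9},
  {"tx": 5, "ty": 6, "tz": -1.5, "turn": 10, "jaw": -0.9},
  {"tx": 7.5, "ty": 9, "tz": -1.5, "turn": 15, "jaw": -0.9},
  {"tx": 10, "ty": 12, "tz": -1.5, "turn": 21, "jaw": -0.9},
  {"tx": 12.5, "ty": 15, "tz": -1.5, "turn": 27, "jaw": -0.9},
])

```text
time_s: 21.82
position: [0.4324, -0.07, 0.2592]
tool_rot: [[-0.465, 0.885, -0.0], [0.885, 0.465, 0.002], [0.002, 0.001, -1.0]]
ft_force: [1.1, 0.8, -2.0]
grip_width: 0.0148
```

Run:
```python
from h import *
go((.42,.09,.245,12),(.437,.185,.225,12))
```

```text
t 21.82 at [ 0.4324 -0.07    0.2592] yaw 27.7 q [-25.  10.  89.   0.  81. -53.] w 0.0148 F [ 1.1  0.8 -2. ]
(0.42, 0.09, 0.245, 12) tx ty tz [14.74  6.34  1.46] turn 15.7 rows 3.9
(0.437, 0.185, 0.225, 12) tx ty tz [22.36 12.25  3.47] turn 15.7 rows 6.2
```

Request:
apply_moves([
  {"tx": 3.7, "ty": 1.6, "tz": 0.4, "turn": 5, "jaw": -0.9},
  {"tx": 7.4, "ty": 3.2, "tz": 0.7, "turn": 10, "jaw": -0.9},
  {"tx": 11, "ty": 4.8, "tz": 1.1, "turn": 15.7, "jaw": -0.9},
  {"tx": 14, "ty": 6.3, "tz": 1.4, "turn": 15.7, "jaw": -0.9},
  {"tx": 14.7, "ty": 6.5, "tz": 1.4, "turn": 15.7, "jaw": -0.9},
])

```text
time_s: 22.23
position: [0.4211, 0.0945, 0.2449]
tool_rot: [[-0.211, 0.977, -0.001], [0.977, 0.211, 0.003], [0.004, -0.0, -1.0]]
ft_force: [0.0, -0.9, -1.9]
grip_width: 0.0151
```

Run:
```python
from h import *
go((.439,.187,.225,12))
```

```text
t 22.23 at [0.4211 0.0945 0.2449] yaw 12.2 q [ -3.  10.  92.   0.  78. -15.] w 0.0151 F [ 0.  -0.9 -1.9]
(0.439, 0.187, 0.225, 12) tx ty tz [8.65 3.71 2.02] turn 0.2 rows 2.3
```

Request:
apply_moves([
  {"tx": 2.5, "ty": 1.2, "tz": 0.6, "turn": 0, "jaw": -0.9},
  {"tx": 5, "ty": 2.4, "tz": 1.2, "turn": 0, "jaw": -0.9},
  {"tx": 7.5, "ty": 3.4, "tz": 1.8, "turn": 0, "jaw": -0.9},
  {"tx": 8.6, "ty": 3.7, "tz": 2, "turn": 0, "jaw": -0.9},
  {"tx": 8.6, "ty": 3.7, "tz": 2, "turn": 0, "jaw": -0.9},
])

```text
time_s: 22.65
position: [0.4391, 0.1881, 0.2244]
tool_rot: [[-0.214, 0.977, -0.002], [0.977, 0.214, 0.003], [0.004, -0.001, -1.0]]
ft_force: [0.2, -1.0, -1.9]
grip_width: 0.0148
```

Run:
```python
from h import *
go((.439,.187,.164,12))
```

```text
t 22.65 at [0.4391 0.1881 0.2244] yaw 12.3 q [ 9. 16. 88.  0. 77. -4.] w 0.0148 F [ 0.2 -1.  -1.9]
(0.439, 0.187, 0.164, 12) tx ty tz [-0.13 -0.03  6.04] turn 0.3 rows 1.4
```

Request:
apply_moves([
  {"tx": -0.1, "ty": 0, "tz": 1.5, "turn": 0, "jaw": -0.9},
  {"tx": -0.1, "ty": 0, "tz": 3.3, "turn": 0, "jaw": -0.9},
  {"tx": -0.1, "ty": 0, "tz": 5, "turn": 0, "jaw": -0.9},
  {"tx": -0.1, "ty": 0, "tz": 5.8, "turn": 0, "jaw": -0.9},
  {"tx": -0.1, "ty": 0, "tz": 6, "turn": 0, "jaw": -0.9},
])

```text
time_s: 23.07
position: [0.4393, 0.1865, 0.1639]
tool_rot: [[-0.213, 0.977, -0.003], [0.977, 0.213, 0.003], [0.003, -0.003, -1.0]]
ft_force: [-0.2, -0.8, 2.2]
grip_width: 0.0145
```

Request:
apply_moves([
  {"tx": 0, "ty": 0, "tz": 0.1, "turn": 0, "jaw": -0.9},
  {"tx": 0, "ty": 0, "tz": 0.1, "turn": 0, "jaw": -0.9},
])

```text
time_s: 23.23
position: [0.4399, 0.1859, 0.1639]
tool_rot: [[-0.213, 0.977, -0.002], [0.977, 0.213, 0.003], [0.003, -0.001, -1.0]]
ft_force: [-0.9, 0.3, -0.1]
grip_width: 0.0148
```

Run:
```python
from h import *
go((.439,.187,.162,12))
```

```text
t 23.23 at [0.4399 0.1859 0.1639] yaw 12.3 q [ 9. 20. 93.  0. 67. -4.] w 0.0148 F [-0.9  0.3 -0.1]
(0.439, 0.187, 0.162, 12) tx ty tz [ 0.12 -0.06  0.19] turn 0.3 rows 0.1
```

On the floor. I release and rise, then check.

Request:
apply_moves([
  {"tx": 0, "ty": 0, "tz": 0, "turn": 0, "jaw": -0.6},
  {"tx": 0, "ty": 0, "tz": 0, "turn": 0, "jaw": -0.2},
  {"tx": 0, "ty": 0, "tz": 0, "turn": 0, "jaw": 0},
  {"tx": 0, "ty": 0, "tz": 0, "turn": 0, "jaw": 0},
  {"tx": 0, "ty": 0, "tz": 0, "turn": 0, "jaw": 0},
])

```text
time_s: 23.65
position: [0.4399, 0.186, 0.164]
tool_rot: [[-0.213, 0.977, -0.001], [0.977, 0.213, 0.003], [0.003, -0.001, -1.0]]
ft_force: [0.4, 0.2, 0.3]
grip_width: 0.0425
```

Request:
apply_moves([
  {"tx": 0, "ty": 0, "tz": -1, "turn": 0, "jaw": 0},
  {"tx": 0, "ty": 0, "tz": -3, "turn": 0, "jaw": 0},
  {"tx": 0, "ty": 0, "tz": -6, "turn": 0, "jaw": 0.2},
  {"tx": 0, "ty": 0, "tz": -9, "turn": 0, "jaw": 0.2},
  {"tx": 0, "ty": 0, "tz": -12, "turn": 0, "jaw": 0.2},
])

```text
time_s: 24.07
position: [0.4398, 0.1856, 0.2854]
tool_rot: [[-0.213, 0.977, -0.002], [0.977, 0.213, 0.003], [0.003, -0.001, -1.0]]
ft_force: [-1.1, 0.1, 0.2]
grip_width: 0.0513
```

Run:
```python
from h import *
im=grips();save("side7",im)
im,W=cloud("scene");z=W[...,2];h=W[(W[...,0]>.36)&(W[...,0]<.42)&(W[...,1]>.25)&(W[...,1]<.32)&(z>.176)&(z<.192)]
print("handle",len(h),np.median(h,0) if len(h) else 0)
go((.390,.2799,.285,11.7),(.390,.2799,.17,11.7))
```

```text
scene grip 42 [0.4414 0.1839 0.1778] ztop 0.1835
scene grip 43 [0.5109 0.1975 0.1779] ztop 0.1838
scene grip 43 [0.582  0.2096 0.1793] ztop 0.186
scene grip 41 [ 0.5951 -0.2687  0.2281] ztop 0.2324
scene jar 432 [ 0.404 -0.196  0.064]
side grip 26 [0.5802 0.2095 0.1776] ztop 0.1828
side grip 30 [0.5082 0.1963 0.1781] ztop 0.1836
side grip 32 [0.4389 0.1825 0.1781] ztop 0.184
side grip 48 [ 0.5922 -0.2697  0.2265] ztop 0.2307
side jar 393 [ 0.404 -0.195  0.064]
handle 0 0
t 24.22 at [0.4406 0.1858 0.2858] yaw 12.3 q [ 9. 13. 81.  0. 86. -4.] w 0.0511 F [-0.   0.3 -1.5]
(0.39, 0.2799, 0.285, 11.7) tx ty tz [10.27 -2.94  0.09] turn 0.6 rows 2.6
(0.39, 0.2799, 0.17, 11.7) tx ty tz [10.24 -2.98 11.59] turn 0.6 rows 3.8
```

View pics/side7.png

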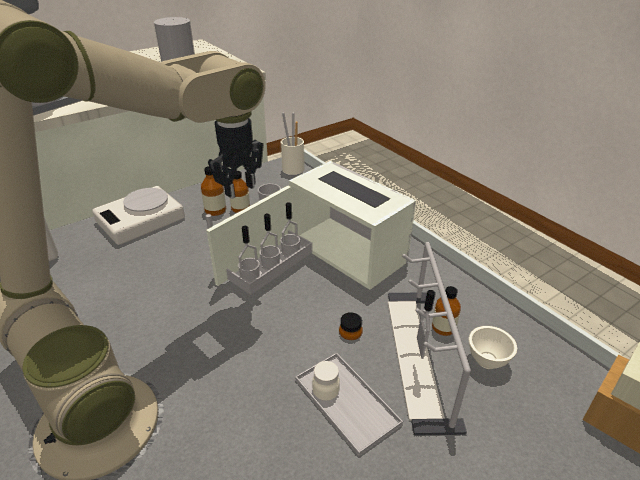

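All three baskets stand in the door tray at (249,262), (269,253) and (290,241), with grip tops at 0.184 (expected 0.182). The jar is in the shallow tray and the paddle hangs unmoved. Now to the handle.

Request:
apply_moves([
  {"tx": 3.4, "ty": -1, "tz": 0, "turn": 0, "jaw": 0.3},
  {"tx": 6.8, "ty": -2, "tz": 0, "turn": 0, "jaw": 0.3},
  {"tx": 10.2, "ty": -2.9, "tz": 0, "turn": 0.5, "jaw": 0.3},
  {"tx": 10.2, "ty": -2.9, "tz": 0, "turn": 0.5, "jaw": 0.3},
  {"tx": 10.2, "ty": -2.9, "tz": 0, "turn": 0.5, "jaw": 0.3},
])

```text
time_s: 24.63
position: [0.3894, 0.2803, 0.2848]
tool_rot: [[-0.208, 0.978, 0.001], [0.978, 0.208, 0.002], [0.002, 0.002, -1.0]]
ft_force: [0.7, -0.4, 0.9]
grip_width: 0.0556
```

Run:
```python
from h import *
go((.390,.280,.168,11.7))
for n in("wrist","scene"):
    im,W=cloud(n);z=W[...,2];m=(W[...,0]>.35)&(W[...,0]<.43)&(W[...,1]>.24)&(W[...,1]<.33)&(z>.175)&(z<.195);h=W[m]
    print(n,len(h),((h.min(0)+h.max(0))/2,np.median(h,0)) if len(h) else 0)
```

```text
t 24.63 at [0.3894 0.2803 0.2848] yaw 12.0 q [22. 13. 81.  0. 86. 10.] w 0.0556 F [ 0.7 -0.4  0.9]
(0.39, 0.28, 0.168, 11.7) tx ty tz [-0.06  0.03 11.68] turn 0.3 rows 2.8
wrist 402 (array([0.38866295, 0.27644971, 0.1812316 ]), array([0.38846764, 0.27776375, 0.18539065]))
scene 37 (array([0.38959674, 0.27373846, 0.18262514]), array([0.39005476, 0.27313718, 0.18381325]))
```

Request:
apply_moves([
  {"tx": -0.3, "ty": 0, "tz": 3.5, "turn": 0, "jaw": 0.3},
  {"tx": -0.3, "ty": 0, "tz": 7, "turn": 0, "jaw": 0.3},
  {"tx": -0.3, "ty": 0, "tz": 10, "turn": 0, "jaw": 0.3},
  {"tx": -0.3, "ty": 0, "tz": 11.5, "turn": 0, "jaw": 0.3},
  {"tx": -0.3, "ty": 0, "tz": 11.5, "turn": 0, "jaw": -0.3},
])

```text
time_s: 25.15
position: [0.3905, 0.2746, 0.1667]
tool_rot: [[-0.203, 0.979, -0.005], [0.979, 0.203, -0.0], [0.001, -0.005, -1.0]]
ft_force: [-0.2, -0.2, -0.1]
grip_width: 0.0448
```

Request:
apply_moves([
  {"tx": 0, "ty": 0, "tz": 0, "turn": 0, "jaw": -0.9},
  {"tx": 0, "ty": 0, "tz": 0, "turn": 0, "jaw": -0.9},
  {"tx": 0, "ty": 0, "tz": 0, "turn": 0, "jaw": -0.9},
  {"tx": 0, "ty": 0, "tz": 0, "turn": 0, "jaw": -0.9},
  {"tx": 0, "ty": 0, "tz": 0, "turn": 0, "jaw": -0.9},
])

```text
time_s: 25.57
position: [0.3908, 0.2746, 0.1676]
tool_rot: [[-0.202, 0.979, -0.003], [0.979, 0.202, 0.0], [0.001, -0.003, -1.0]]
ft_force: [-1.7, -1.0, 2.7]
grip_width: 0.0125
```

Run:
```python
from h import *
go();p=telemetry.observe()["position"];print("r",np.linalg.norm(p[:2]-H))
swing(-.2)
```

```text
t 25.57 at [0.3908 0.2746 0.1676] yaw 11.7 q [21. 19. 93.  0. 68.  9.] w 0.0125 F [-1.7 -1.   2.7]
r 0.24062871358499113
[-0.9 -0.2 -0. ] turn -2.3 [0.391 0.265 0.168]
[-1.9 -0.3 -0. ] turn -4.6 [0.391 0.255 0.168]
[-2.9 -0.4 -0. ] turn -6.9 [0.392 0.246 0.168]
[-3.8 -0.5 -0. ] turn -9.2 [0.394 0.236 0.168]
[-4.8 -0.5 -0. ] turn -11.5 [0.395 0.227 0.168]
```

Request:
apply_moves([
  {"tx": -0.5, "ty": -0.1, "tz": 0, "turn": -1.2, "jaw": -0.9},
  {"tx": -1.4, "ty": -0.25, "tz": 0, "turn": -3.4, "jaw": -0.9},
  {"tx": -2.4, "ty": -0.4, "tz": 0, "turn": -5.8, "jaw": -0.9},
  {"tx": -3.4, "ty": -0.5, "tz": 0, "turn": -8.1, "jaw": -0.9},
  {"tx": -4.3, "ty": -0.5, "tz": 0, "turn": -10.4, "jaw": -0.9},
])

```text
time_s: 25.98
position: [0.3945, 0.2311, 0.1677]
tool_rot: [[-0.378, 0.926, -0.003], [0.926, 0.378, 0.001], [0.002, -0.003, -1.0]]
ft_force: [-1.5, -0.2, -3.0]
grip_width: 0.0129
```

Run:
```python
from h import *
go();p=telemetry.observe()["position"];print("r",np.linalg.norm(p[:2]-H))
swing(-.25)
im,W=cloud("scene");z=W[...,2];m=(im.max(2)<60)&(z>.172)&(z<.19)&(W[...,1]>.05)&(W[...,0]>.36)&(W[...,0]<.7)
k,l,st,c=cv2.connectedComponentsWithStats(m.astype(np.uint8))
for i in range(1,k):
    if st[i,4]>10:q=W[l==i];print(st[i,4],((q.min(0)+q.max(0))/2).round(4))
```

```text
t 25.98 at [0.3945 0.2311 0.1677] yaw 22.2 q [15. 18. 96.  0. 67. -7.] w 0.0129 F [-1.5 -0.2 -3. ]
r 0.24061517248339542
[-1.2 -0.2 -0. ] turn -2.9 [0.397 0.219 0.168]
[-2.4 -0.4 -0. ] turn -5.7 [0.4   0.208 0.168]
[-3.6 -0.5 -0. ] turn -8.6 [0.404 0.196 0.168]
[-4.8 -0.5 -0. ] turn -11.5 [0.408 0.185 0.168]
[-6.  -0.5 -0. ] turn -14.3 [0.412 0.174 0.168]
17 [0.4097 0.2301 0.1805]
18 [0.3857 0.2211 0.1815]
41 [0.4594 0.151  0.1798]
42 [0.5258 0.1778 0.1797]
41 [0.5939 0.2024 0.1793]
```

Smooth, and the baskets ride along. I keep closing at this pace.

Request:
apply_moves([
  {"tx": -1.2, "ty": -0.2, "tz": 0, "turn": -2.9, "jaw": -0.9},
  {"tx": -2.4, "ty": -0.4, "tz": 0, "turn": -5.7, "jaw": -0.9},
  {"tx": -3.6, "ty": -0.5, "tz": 0, "turn": -8.6, "jaw": -0.9},
  {"tx": -4.8, "ty": -0.5, "tz": 0, "turn": -11.5, "jaw": -0.9},
  {"tx": -6, "ty": -0.5, "tz": 0, "turn": -14.3, "jaw": -0.9},
])

```text
time_s: 26.45
position: [0.413, 0.1724, 0.1677]
tool_rot: [[-0.597, 0.802, -0.003], [0.802, 0.597, -0.0], [0.002, -0.003, -1.0]]
ft_force: [1.5, 1.5, -6.7]
grip_width: 0.013
```

Request:
apply_moves([
  {"tx": -1.2, "ty": -0.2, "tz": 0, "turn": -2.9, "jaw": -0.9},
  {"tx": -2.4, "ty": -0.4, "tz": 0, "turn": -5.7, "jaw": -0.9},
  {"tx": -3.6, "ty": -0.5, "tz": 0, "turn": -8.6, "jaw": -0.9},
  {"tx": -4.8, "ty": -0.5, "tz": 0, "turn": -11.5, "jaw": -0.9},
  {"tx": -6, "ty": -0.5, "tz": 0, "turn": -14.3, "jaw": -0.9},
])

```text
time_s: 26.87
position: [0.445, 0.1211, 0.1677]
tool_rot: [[-0.778, 0.628, -0.003], [0.628, 0.778, 0.0], [0.003, -0.002, -1.0]]
ft_force: [1.5, 1.4, -4.1]
grip_width: 0.0125
```

```bash
cat > /tmp/c.py <<'E'
from h import *
import sys
go();p=telemetry.observe()["position"];d=p[:2]-H;print("r",np.linalg.norm(d),"theta",((np.radians(9.2)-(np.arctan2(d[1],d[0])+np.radians(103.63)))+1)%(2*np.pi)-1)
swing(-float(sys.argv[1]))
E
PYTHONPATH=. python3 /tmp/c.py .25
```

```text
Traceback (most recent call last):
  File "h.py", line 1, in <module>
    import numpy as np, cv2
ModuleNotFoundError: No module named 'cv2'
```

```bash
cp /tmp/c.py c.py; python3 c.py .25
```

```text
t 26.87 at [0.445  0.1211 0.1677] yaw 51.1 q [  0.  18.  95.   0.  67. -51.] w 0.0125 F [ 1.5  1.4 -4.1]
r 0.24068650589223733 theta 0.8083982986185771
[-1.2 -0.2 -0. ] turn -2.9 [0.453 0.112 0.168]
[-2.4 -0.4 -0. ] turn -5.7 [0.461 0.103 0.168]
[-3.6 -0.5 -0. ] turn -8.6 [0.47  0.095 0.168]
[-4.8 -0.5 -0. ] turn -11.5 [0.479 0.087 0.168]
[-6.  -0.5 -0. ] turn -14.3 [0.488 0.08  0.168]
```

Request:
apply_moves([
  {"tx": -1.2, "ty": -0.2, "tz": 0, "turn": -2.9, "jaw": -0.9},
  {"tx": -2.4, "ty": -0.4, "tz": 0, "turn": -5.7, "jaw": -0.9},
  {"tx": -3.6, "ty": -0.5, "tz": 0, "turn": -8.6, "jaw": -0.9},
  {"tx": -4.8, "ty": -0.5, "tz": 0, "turn": -11.5, "jaw": -0.9},
  {"tx": -6, "ty": -0.5, "tz": 0, "turn": -14.3, "jaw": -0.9},
])

```text
time_s: 27.28
position: [0.4889, 0.0793, 0.1677]
tool_rot: [[-0.91, 0.415, -0.003], [0.415, 0.91, -0.0], [0.003, -0.001, -1.0]]
ft_force: [0.6, 2.5, -2.4]
grip_width: 0.0129
```

Request:
apply_moves([
  {"tx": -1.2, "ty": -0.2, "tz": 0, "turn": -2.9, "jaw": -0.9},
  {"tx": -2.4, "ty": -0.4, "tz": 0, "turn": -5.7, "jaw": -0.9},
  {"tx": -3.6, "ty": -0.5, "tz": 0, "turn": -8.6, "jaw": -0.9},
  {"tx": -4.8, "ty": -0.5, "tz": 0, "turn": -11.5, "jaw": -0.9},
  {"tx": -6, "ty": -0.5, "tz": 0, "turn": -14.3, "jaw": -0.9},
])

```text
time_s: 27.7
position: [0.542, 0.0497, 0.1677]
tool_rot: [[-0.984, 0.176, -0.003], [0.176, 0.984, -0.0], [0.003, -0.001, -1.0]]
ft_force: [-0.3, 0.8, -0.8]
grip_width: 0.0129
```

```bash
python3 c.py .2; python3 -c "
from h import *
im,W=cloud('scene');save('scene8',im[100:380,220:500])"
```

```text
t 27.7 at [0.542  0.0497 0.1677] yaw 79.8 q [ -7.  25.  83.  -0.  72. -87.] w 0.0129 F [-0.3  0.8 -0.8]
r 0.24092530444473362 theta 0.3030070258711006
[-0.9 -0.2 -0. ] turn -2.3 [0.551 0.046 0.168]
[-1.9 -0.3 -0. ] turn -4.6 [0.56  0.043 0.168]
[-2.9 -0.4 -0. ] turn -6.9 [0.569 0.041 0.168]
[-3.8 -0.5 -0. ] turn -9.2 [0.579 0.038 0.168]
[-4.8 -0.5 -0. ] turn -11.5 [0.588 0.036 0.168]
```

View pics/scene8.png

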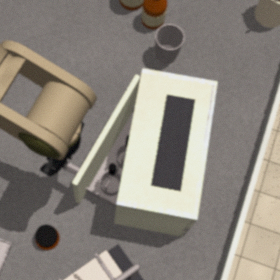

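The door is nearly shut, and a basket grip is visible behind it at crop (112,172) (scene (332,272)). No obstruction.

Request:
apply_moves([
  {"tx": -0.9, "ty": -0.2, "tz": 0, "turn": -2.3, "jaw": -0.9},
  {"tx": -1.9, "ty": -0.3, "tz": 0, "turn": -4.6, "jaw": -0.9},
  {"tx": -2.9, "ty": -0.4, "tz": 0, "turn": -6.9, "jaw": -0.9},
  {"tx": -3.8, "ty": -0.5, "tz": 0, "turn": -9.2, "jaw": -0.9},
  {"tx": -4.8, "ty": -0.5, "tz": 0, "turn": -11.5, "jaw": -0.9},
])

```text
time_s: 28.17
position: [0.5904, 0.0359, 0.1677]
tool_rot: [[-1.0, -0.026, -0.001], [-0.026, 1.0, -0.001], [0.001, -0.0, -1.0]]
ft_force: [-1.2, -1.3, -2.1]
grip_width: 0.0128
```

```bash
python3 c.py .1
```

```text
t 28.17 at [0.5904 0.0359 0.1677] yaw 91.5 q [ -8.  30.  75.  -0.  75. -99.] w 0.0128 F [-1.2 -1.3 -2.1]
r 0.2410624443077544 theta 0.09377104977584261
[-0.5 -0.1 -0. ] turn -1.1 [0.595 0.035 0.168]
[-0.9 -0.2 -0. ] turn -2.3 [0.6   0.034 0.168]
[-1.4 -0.2 -0. ] turn -3.4 [0.605 0.034 0.168]
[-1.9 -0.3 -0. ] turn -4.6 [0.609 0.033 0.168]
[-2.4 -0.4 -0. ] turn -5.7 [0.614 0.033 0.168]
```

Request:
apply_moves([
  {"tx": -0.4, "ty": -0.1, "tz": 0, "turn": -1, "jaw": -0.9},
  {"tx": -0.8, "ty": -0.1, "tz": 0, "turn": -2, "jaw": -0.9},
  {"tx": -1.2, "ty": -0.2, "tz": 0, "turn": -3, "jaw": -0.9},
  {"tx": -1.6, "ty": -0.2, "tz": 0, "turn": -4, "jaw": -0.9},
  {"tx": -1.8, "ty": -0.2, "tz": 0, "turn": -4.5, "jaw": -0.9},
])

```text
time_s: 28.58
position: [0.6086, 0.0335, 0.1677]
tool_rot: [[-0.995, -0.104, -0.001], [-0.104, 0.995, -0.002], [0.002, -0.002, -1.0]]
ft_force: [-1.4, -7.7, -1.2]
grip_width: 0.0127
```

```bash
python3 c.py .05
```

```text
t 28.58 at [0.6086 0.0335 0.1677] yaw 96.0 q [  -8.   31.   72.   -0.   77. -104.] w 0.0127 F [-1.4 -7.7 -1.2]
r 0.2410138200175249 theta 0.017625187825582866
[-0.2 -0.  -0. ] turn -0.6 [0.611 0.033 0.168]
[-0.5 -0.1 -0. ] turn -1.1 [0.613 0.033 0.168]
[-0.7 -0.1 -0. ] turn -1.7 [0.616 0.033 0.168]
[-0.9 -0.2 -0. ] turn -2.3 [0.618 0.033 0.168]
[-1.2 -0.2 -0. ] turn -2.9 [0.621 0.033 0.168]
```

Fx is still low, so I push a little further until contact shows.

Request:
apply_moves([
  {"tx": -0.2, "ty": 0, "tz": 0, "turn": -0.5, "jaw": -0.9},
  {"tx": -0.4, "ty": 0, "tz": 0, "turn": -1, "jaw": -0.9},
  {"tx": -0.5, "ty": 0, "tz": 0, "turn": -1, "jaw": -0.9},
  {"tx": -0.5, "ty": 0, "tz": 0, "turn": -1, "jaw": -0.9},
])

```text
time_s: 28.92
position: [0.6137, 0.033, 0.1677]
tool_rot: [[-0.993, -0.121, -0.001], [-0.121, 0.993, -0.004], [0.002, -0.004, -1.0]]
ft_force: [-0.1, -9.0, -2.0]
grip_width: 0.0129
```

```bash
python3 c.py .05
```

```text
t 28.92 at [0.6137 0.033  0.1677] yaw 96.9 q [  -8.   32.   71.   -0.   77. -105.] w 0.0129 F [-0.1 -9.  -2. ]
r 0.2410369858201848 theta -0.003635784880028803
[-0.2 -0.  -0. ] turn -0.6 [0.616 0.033 0.168]
[-0.5 -0.1 -0. ] turn -1.1 [0.618 0.033 0.168]
[-0.7 -0.1 -0. ] turn -1.7 [0.621 0.033 0.168]
[-0.9 -0.2 -0. ] turn -2.3 [0.623 0.032 0.168]
[-1.2 -0.2 -0. ] turn -2.9 [0.626 0.032 0.168]
```

Request:
apply_moves([
  {"tx": -0.2, "ty": 0.05, "tz": 0, "turn": -0.5, "jaw": -0.9},
  {"tx": -0.4, "ty": 0.05, "tz": 0, "turn": -1, "jaw": -0.9},
  {"tx": -0.5, "ty": 0.05, "tz": 0, "turn": -1, "jaw": -0.9},
  {"tx": -0.5, "ty": 0.05, "tz": 0, "turn": -1, "jaw": -0.9},
])

```text
time_s: 29.25
position: [0.6156, 0.0329, 0.1676]
tool_rot: [[-0.991, -0.137, -0.01], [-0.137, 0.991, -0.007], [0.011, -0.006, -1.0]]
ft_force: [-17.9, -11.4, 5.9]
grip_width: 0.0127
```

```bash
python3 c.py .05
```

```text
t 29.25 at [0.6156 0.0329 0.1676] yaw 97.9 q [  -8.   32.   70.   -0.   78. -106.] w 0.0127 F [-17.9 -11.4   5.9]
r 0.2410270306865458 theta -0.011550203523436053
[-0.2 -0.  -0. ] turn -0.6 [0.618 0.033 0.168]
[-0.5 -0.1 -0. ] turn -1.1 [0.62  0.033 0.168]
[-0.7 -0.1 -0. ] turn -1.7 [0.623 0.033 0.168]
[-0.9 -0.2 -0. ] turn -2.3 [0.625 0.032 0.168]
[-1.2 -0.2 -0. ] turn -2.9 [0.628 0.032 0.168]
```

The door is hard against its stop (Fx -18 N). I release, rise and verify.

Request:
apply_moves([
  {"tx": 0.05, "ty": 0, "tz": 0, "turn": 0, "jaw": -0.6},
  {"tx": 0.05, "ty": 0, "tz": 0, "turn": 0, "jaw": -0.2},
  {"tx": 0.05, "ty": 0, "tz": 0, "turn": 0, "jaw": 0.2},
  {"tx": 0.05, "ty": 0, "tz": 0, "turn": 0, "jaw": 0.2},
  {"tx": 0.05, "ty": 0, "tz": 0, "turn": 0, "jaw": 0.2},
])

```text
time_s: 29.67
position: [0.6153, 0.0332, 0.1678]
tool_rot: [[-0.99, -0.137, -0.009], [-0.137, 0.99, -0.007], [0.01, -0.006, -1.0]]
ft_force: [0.4, -0.6, -0.4]
grip_width: 0.051
```

Request:
apply_moves([
  {"tx": 0, "ty": 0, "tz": -2, "turn": 0, "jaw": 0.2},
  {"tx": 0, "ty": 0, "tz": -5, "turn": 0, "jaw": 0.2},
  {"tx": 0, "ty": 0, "tz": -8, "turn": 0, "jaw": 0.2},
  {"tx": 0, "ty": 0, "tz": -11, "turn": 0, "jaw": 0.2},
  {"tx": 0, "ty": 0, "tz": -13, "turn": 0, "jaw": 0.2},
])

```text
time_s: 30.08
position: [0.6169, 0.0343, 0.301]
tool_rot: [[-0.99, -0.138, -0.005], [-0.138, 0.99, -0.007], [0.006, -0.006, -1.0]]
ft_force: [0.1, 0.1, 0.7]
grip_width: 0.0511
```

Request:
apply_moves([
  {"tx": 4, "ty": 1, "tz": 0, "turn": 0, "jaw": 0.2},
  {"tx": 8, "ty": 2, "tz": 0, "turn": 0, "jaw": 0.2},
  {"tx": 12, "ty": 4, "tz": 0, "turn": 0, "jaw": 0.2},
  {"tx": 15, "ty": 6, "tz": 0, "turn": 0, "jaw": 0.2},
  {"tx": 18, "ty": 8, "tz": 0, "turn": 0, "jaw": 0.2},
])

```text
time_s: 30.5
position: [0.4255, 0.0893, 0.3017]
tool_rot: [[-0.991, -0.137, -0.004], [-0.137, 0.991, -0.007], [0.005, -0.006, -1.0]]
ft_force: [0.6, 0.0, 1.0]
grip_width: 0.0511
```

Run:
```python
from h import *
go()
im=grips();save("side9",im)
im,W=cloud("scene");save("scene9",im);z=W[...,2]
h=W[(W[...,0]>.58)&(W[...,0]<.63)&(W[...,1]>.0)&(W[...,1]<.06)&(z>.176)&(z<.192)]
print("handle",len(h),np.median(h,0) if len(h) else 0,"shut pred",handle(0),handle(.06))
```

```text
t 30.5 at [0.4255 0.0893 0.3017] yaw 97.9 q [  -4.    8.   85.   -0.   87. -101.] w 0.0511 F [0.6 0.  1. ]
scene grip 43 [ 0.5951 -0.269   0.2284] ztop 0.2327
scene jar 431 [ 0.405 -0.196  0.065]
side grip 48 [ 0.5924 -0.269   0.2262] ztop 0.23
side jar 396 [ 0.404 -0.195  0.064]
handle 42 [0.61293771 0.03128381 0.18465224] shut pred [0.61270531 0.03230975] [0.59828222 0.03386459]
```

View pics/side9.png

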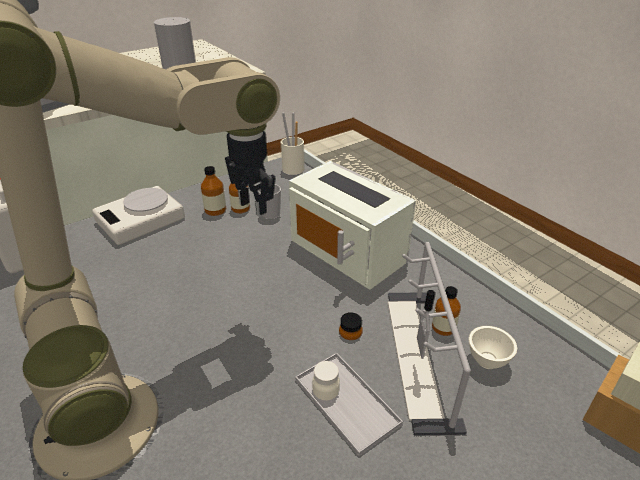

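View pics/scene9.png

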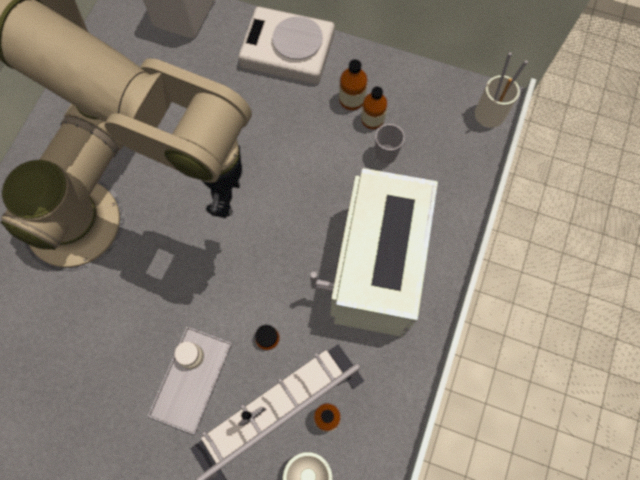

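The door is shut: the handle at scene (314,275) matches the zero-angle prediction to about 1 mm. The jar stands in the tray at (188,354), the paddle hangs at (247,415), and the bystanders haven't moved. I hand in.

Request:
apply_moves([
  {"tx": 0, "ty": 0, "tz": 0, "turn": 0, "jaw": 0.2},
  {"tx": 0, "ty": 0, "tz": 0, "turn": 0, "jaw": 0.2},
])

```text
time_s: 30.82
position: [0.4269, 0.0895, 0.3027]
tool_rot: [[-0.99, -0.139, -0.002], [-0.139, 0.99, -0.007], [0.003, -0.007, -1.0]]
ft_force: [0.5, -0.1, -0.3]
grip_width: 0.0513
```

```bash
python3 -c "
from rig import close_job
print(close_job())"
```

```text
the job is handed in; nothing more can be done
None
```

The job is done and handed in at about 31 s of robot time. I stood the one jar present in the shallow tray and opened the door to about 1.5 rad. All three baskets went from the rack into the door tray, and then I closed the door until it met its stop.

**Last checks**
- **Door:** the handle's measured position matches the shut position to about 1 mm.
- **Jar:** it is upright on the shallow tray's floor, top at about 64 mm. It was knocked about 50 mm along the tray during the run, but stayed flat and within limits at roughly 19 mm (x) and 47 mm (y) from centre, so I left it.
- **Baskets:** all three stood upright and released before closing, with grip tops at 183–186 mm against 182 mm expected. They were still moving with the door at about 1.3 rad.
- **Not verified:** I could not see the baskets once the door was shut. I felt no jam, and contact force appeared only at the stop.
- **Others:** the paddle's measured position is unchanged. In the last pictures the other things look where they were at the start.

**Disagreement:** the handle re-measured about 4 mm from its expected place before closing, and the two cameras disagreed by a few millimetres on tray edges; neither affected the result.

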